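# Length readings of mortar bars between the centres of a comparator

### The arm

A 6-joint arm with a two-finger parallel gripper is mounted at the origin on the work surface. World frame = base frame: x ahead of the robot, y to its left, z up, the work surface at z = 0. Lengths are in m, angles in rad, forces in N, time in s.
With the tool pointing down it reaches from about 0.25 to 0.775 m from the base axis. Payload 8.9 kg.
Tool frame: the origin (TCP) lies on the centre line of the jaws, within the pads' length; the fingertips stand 11 mm ahead of it and the grasp point (between the pads) lies 8 mm behind it; x points along the fingers, y is the direction in which the jaws open and shut, and the axes are right-handed (so a half turn about x gives the same grasp; the last joint's range is limited). The gripper opens to 85 mm and grips with 20 to 120 N. Pads are 22 mm wide; open, the fingers measure 114 mm over their backs; the gripper's body (76 mm by 85 mm) begins 54 mm behind the grasp point. The pads swing forward as they close: fully open they stand 13 mm farther back than shut.
Start: joints at [-1.393, 0.291, -0.153, 1.127, 0, 1.431], TCP at [0.164, -0.499, 0.242] pointing down, gripper open.
Joint ranges: [-2.52, 2.52], [-0.91, 1.74], [-1.3, 1.37], [-1.96, 2.02], [-1.52, 1.47], [-3.14, 3.14]. Speed limits (rad/s): [2.22, 2.22, 2.79, 3.14, 3.14, 3.14].

### API

Orientations are given as a unit quaternion [x, y, z, w].
In Python, from workcell import * gives the robot as it stands. The module is installed in compiled form; this text tells all that it offers.
- The arm moves only by the tool send_rows, never from a script. Its argument "increments" is a list of rows, each a list of 7 numbers: the turn, a rotation vector about the tool's x, y, z in rad, then the shift along the tool's x, y, z in mm, then the opening, from -1 (shut) to 1 (fully open). In form: [[ax, ay, az, x, y, z, jaw], ...]. A call has 1 to 12 rows; each row shifts and turns the commanded pose from where the row before left it, along the tool's axes as they then stand; what a row does not reach is not made up. A row lasts 1/8 s, in which the tool goes at most 62.5 mm and 10.7 degrees, less where a joint would pass 70% of its speed; a pose out of reach is approached as far as the arm can. A call with a gripper value outside its range is refused whole. The fingers move at their own pace and stop on an object; "force" is the grip in N (left out, the last holds). Time passes only in rows, so rows that do not move let the fingers close. It gives the time, the measured TCP pose, the force and the opening at its end, in the units of the state.
- sense(): the state, without advancing time (a new reading comes with each control period).
- grab_frame(name): name is "scene" or "top" or "wrist"; returns a dict with "color" (480x640x3 uint8, blue, green, red), "z_map" (480x640 float32, m along the optical axis (not along the pixel's ray), 0 where there is no reading), "fx", "fy", "cx", "cy" (pixels), "world_from_camera" (4x4, takes a point from camera to world coordinates). Camera axes: x right, y up, looking along -z (the intrinsics and any distortion apply to the point x, -y, -z); pixel columns grow to the right and rows downward; lengths in m; the calibration is good to about 2 mm. A picture is of the moment at which its call begins.
- close_job(): hands the job in, once; it reports no verdict.
Trained networks look in the newest picture that a camera, given by its name, has taken for a name from the list of things; names that differ only in an ending like _2 or _b are one class to them, and where a whole thing is asked for, a point or a joint stands for the part that bears it (a point fixed in the world has none). Each returns a list of dicts, best first, with "confidence" (0 to 1); they miss things now and then, are a little off and sometimes report something else, mostly with a low value. They report only what shows in the picture. A call takes as long as a camera call. They do not tell look-alikes from the thing itself.
- search_frame(camera, name): "box" ([centre column, centre row, width, height] in pixels, round what is visible of it).
- regions_of(camera, name): "pixels" (480x640 bool, what is visible of it) and "box" ([centre column, centre row, width, height] in pixels, round what is visible of it).
The state is a dict: "time_s": time; "qpos": joint angles; "joint_vel": joint speeds; "effort": joint torques, N m; "eef_pos": TCP position; "ee_rot": TCP orientation; "force": force on the tool from outside, world axes, zero at the start; "torque": the same for the moment, N m; "grip_width": opening from 0.0 (shut) to 1.0 (fully open).
Only numpy, scipy, OpenCV 4.12 (cv2) and the standard library are available. Lean on these libraries where they do the work, as an engineer would, in place of code of your own. Each camera call takes 0.05 s, during which the arm holds its last target.

### The job

Take a length reading of the reference rod and then of every mortar bar on the rubber mat, starting with the bar nearest the robot: lay the piece in the comparator, slide the tailstock up until the piece is fully seated between the two centres, let go and, while it is seated so, press the record button fully down and release it. After its reading put the reference rod back on its stand and lay each bar flat in a bay of its own in the curing box, setting everything down gently, without letting it fall. Leave the beaker and the white wash bottle standing.

Things in the scene. Friction and masses are not known exactly. Their poses are not given: they have to be found in the camera images.
- comparator: Length comparator, fixed: black bed 60 mm wide, 420 mm long along its y, top 40 mm up; origin on the table under its middle. +y points from the fixed gauge head (grey block at y -143 to -97 mm, 106 mm high, round indicator behind it to -213 mm) to the sliding tailstock. Two 12 mm long saddles at y = -50 and +50 mm carry the piece.
- seat (a point): Centre of a piece (rod or bar) when seated: on the measuring axis, 85 mm up, axes as the comparator. Each stud is then 9.5 mm deep in its cup. Pushing the tailstock slides the piece along the saddles into the head's cup and lifts it 1 mm to the axis. To unload: draw the tailstock back, slide the piece some 13 mm towards it out of the head's cup, then lift.
- load_point (a point): Centre of a piece as laid in the saddles for loading, 13 mm from the seat towards the tailstock (its stud tip 3 mm clear of the head's cup) and 1 mm below the axis; needs the tailstock at 0.035 or more. The saddles' flat floors are 71.5 mm above the table, between guides 29 mm apart that flare to 42 mm apart at 93 mm height.
- head_cup (a point): Centre of the mouth of the gauge head's conical steel cup, facing the tailstock (23 mm outside, mouth 14 mm wide, tapering by 25 degrees a side).
- tail_cup (a point): Centre of the mouth of the like cup on the tailstock, facing the gauge head; moves with the tailstock.
- tail (a joint): Tailstock position along the bed, m: 0 = cup closed on the stud of a seated piece; grows away from the gauge head to 0.045 (fully back); runs on to -0.010 if nothing is between. Slides with about 3 N of friction and stays where it is left; seating a piece takes 5 to 15 N in all. A stud can stick a little in its cup and follow it back.
- tail_knob (a point): Grip point of the tailstock's upright black knob: straight-sided, 18 mm across, from 105 to 142 mm above the table; this point is on its axis at 128 mm. It stands on the tailstock's grey 44 x 46 mm block, whose top is at 105 mm. Pinch it from above, or push its side, to slide the tailstock.
- key (a joint): Record button (spring push button of the hand key), m pressed: 0 = up, 0.006 = fully down at 5 N; springs back by itself.
- key_top (a point): Centre of the top of the record button, 52 mm above the table when up: a white cap 24 mm across in a black collar 40 mm across, on a flat grey box 70 x 95 x 30 mm, fixed.
- ref: Reference rod: steel, round, 25 mm thick, 160 mm long, with a black grip sleeve on its middle 56 mm and a steel stud 8 mm thick and 12 mm long, round-ended, at each end (184 mm overall); about 0.3 kg. Origin: its centre; y axis along it; either end may go either way. Starts on its stand.
- stand: Wooden stand of the reference rod, fixed: base 70 x 150 x 14 mm with two upright V forks, 14 mm thick, at y = -50 and +50 mm, tops about 62 mm above the table. Origin on the table under its middle; the rod lies along its y.
- stand_seat (a point): Centre of the reference rod when it lies in both forks, 47 mm above the table; axes as the stand.
- mat: Rubber draining mat 250 x 215 x 4 mm, fixed; the bars start on it in a row, each along its y, in places about 100 mm apart in x (some empty). Origin: centre of its underside.
- bar1: Mortar bar in the place nearest the robot, or None if absent. All bars are alike: grey, 25 x 25 mm square, 160 mm long, 0.2 to 0.3 kg, with a brass stud 8 mm thick and 12 mm long, round-ended, in the middle of each end (184 mm over the studs). Origin: centre of the bar; y axis along it; either end may go either way.
- bar2: Mortar bar in the middle place, or None if absent. All bars are alike: grey, 25 x 25 mm square, 160 mm long, 0.2 to 0.3 kg, with a brass stud 8 mm thick and 12 mm long, round-ended, in the middle of each end (184 mm over the studs). Origin: centre of the bar; y axis along it; either end may go either way.
- bar3: Mortar bar in the place farthest from the robot, or None if absent. All bars are alike: grey, 25 x 25 mm square, 160 mm long, 0.2 to 0.3 kg, with a brass stud 8 mm thick and 12 mm long, round-ended, in the middle of each end (184 mm over the studs). Origin: centre of the bar; y axis along it; either end may go either way.
- curing_box: Curing box, fixed: open, white, 245 x 220 x 45 mm, walls 4 mm; origin: centre of its underside. Two grey bearers at y = -50 and +50 mm, 12 mm wide, tops 14 mm up, run along x; 12 mm high teeth on them at x = -37.5 and +37.5 mm part three bays, centres x = -75, 0, +75 mm. A bar lies along y, flat on both bearers, centre 26.5 mm up.
- beaker: Clear plastic beaker, 90 mm wide, 120 mm high, a bystander to be left standing. Origin: centre of its underside.
- wash_bottle: White wash bottle, 62 mm wide, 160 mm high, a bystander to be left standing. Origin: centre of its underside.
There are look-alikes about, which are no part of the job. Of the things shaped like the part that bears key, the grey one is meant.

How it is judged:
By the outcome, as a careful person would: the job done as asked, in the order asked, and still so for the second after the job is handed in, with the robot touching nothing.
Of bar1, bar2, bar3 only 1 to 2 are there at a start; the rules pass over those that are not, and their reading is None.
At some moment in a run one of bar1, bar2, bar3 may be knocked a few centimetres aside while the robot is not near it.
It also fails if it takes over 210 s, if anything falls off the work surface, if the arm or the gripper's body presses on something with over 40 N, if the wrist force passes 120 N, or if a joint passes its speed limit or range.

## Working session

There is one attempt and no reset: what is moved stays moved. The work goes in short steps, Python scripts to look and compute and a tool call to move; the robot and the scene stay as the last step left them, time stands still between calls to the robot, and variables do not carry over. Pictures are saved under pics/ and viewed, and the job is handed in when it is done.

Besides the shell and the picture viewer there is one more tool, called after "Call:" as name(argument=value, ...), one argument or row to a line, values as JSON. send_rows: Moves the arm, as the interface text tells. Its arguments: {"type":"object","properties":{"increments":{"type":"array","items":{"type":"array","items":{"type":"number"}}},"force":{"type":"number"}},"required":["increments"]}

```bash
mkdir -p pics; ls
cat > h.py <<'E'
from workcell import *
import numpy as np, cv2
from scipy.spatial.transform import Rotation as R
def save(f,name,crop=None,scale=1):
    im=f["color"]
    if crop: im=im[crop[1]:crop[3],crop[0]:crop[2]]
    if scale!=1: im=cv2.resize(im,None,fx=scale,fy=scale,interpolation=cv2.INTER_CUBIC)
    cv2.imwrite("pics/"+name+".png",im)
def cloud(f):
    z=f["z_map"];h,w=z.shape
    u,v=np.meshgrid(np.arange(w),np.arange(h))
    P=np.stack([(u-f["cx"])/f["fx"]*z,-(v-f["cy"])/f["fy"]*z,-z],-1)
    T=np.array(f["world_from_camera"])
    W=P@T[:3,:3].T+T[:3,3]
    W[z<=0]=np.nan
    return W
E
python3 - <<'E'
from h import *
s=sense();print({k:np.round(v,3) if not isinstance(v,str) else v for k,v in s.items()})
for n in("scene","top","wrist"):
    f=grab_frame(n);save(f,n+"0");print(n,{k:f[k] for k in f if k not in("color","z_map")})
E
```

```text
pics
{'time_s': np.float64(0.0), 'qpos': array([-1.393,  0.291, -0.154,  1.127, -0.   ,  1.431]), 'joint_vel': array([ 0.001, -0.001, -0.001, -0.   , -0.   ,  0.001]), 'effort': array([-2.0000e-03, -5.3714e+01,  3.3137e+01,  1.6000e-02, -0.0000e+00,
       -0.0000e+00]), 'eef_pos': array([ 0.163, -0.498,  0.242]), 'ee_rot': array([-0.698, -0.112,  0.698, -0.111]), 'force': array([-0.237,  0.559,  0.189]), 'torque': array([0.033, 0.002, 0.016]), 'grip_width': np.float64(0.998)}
scene {'fx': 447.5658567103114, 'fy': 447.5658567103114, 'cx': 320.02538881321306, 'cy': 241.13422976185976, 'world_from_camera': array([[ 0.26362182, -0.80144005,  0.53684019,  1.09990542],
       [ 0.96461798,  0.21673807, -0.15012247, -0.19241006],
       [ 0.00396045,  0.55742126,  0.83022036,  1.10428555],
       [ 0.        ,  0.        ,  0.        ,  1.        ]])}
top {'fx': 517.8826019198053, 'fy': 517.8826019198053, 'cx': 314.8792236405693, 'cy': 235.47702025049824, 'world_from_camera': array([[-0.01202549,  0.99724968, -0.07313322,  0.35749217],
       [-0.99991228, -0.01158709,  0.00641591, -0.0024727 ],
       [ 0.00555087,  0.07320396,  0.99730154,  1.26207108],
       [ 0.        ,  0.        ,  0.        ,  1.        ]])}
wrist {'fx': 389.3739266412227, 'fy': 389.3739266412227, 'cx': 319.78078403569174, 'cy': 230.27448720600833, 'world_from_camera': array([[ 3.10802413e-01,  9.12485206e-01,  2.66031219e-01,
         2.30369579e-01],
       [-9.50474271e-01,  2.98592496e-01,  8.62622868e-02,
        -4.76323072e-01],
       [-7.21865165e-04, -2.79666355e-01,  9.60096979e-01,
         3.72467246e-01],
       [ 0.00000000e+00,  0.00000000e+00,  0.00000000e+00,
         1.00000000e+00]])}
```

View pics/scene0.png

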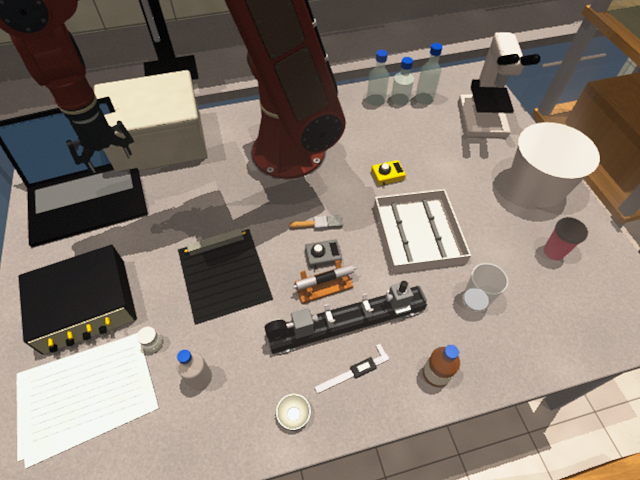

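View pics/top0.png

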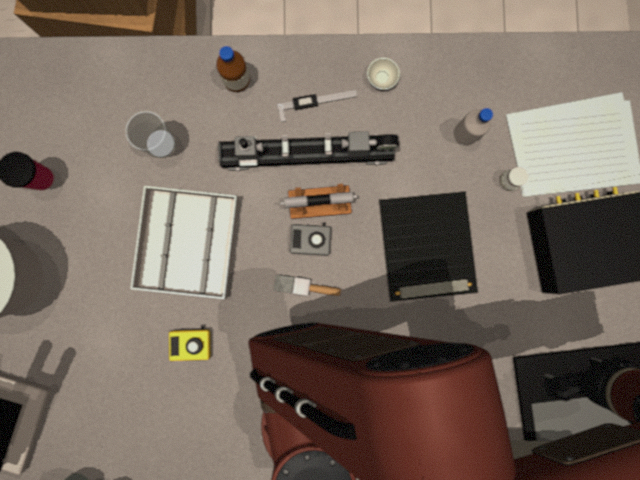

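View pics/wrist0.png

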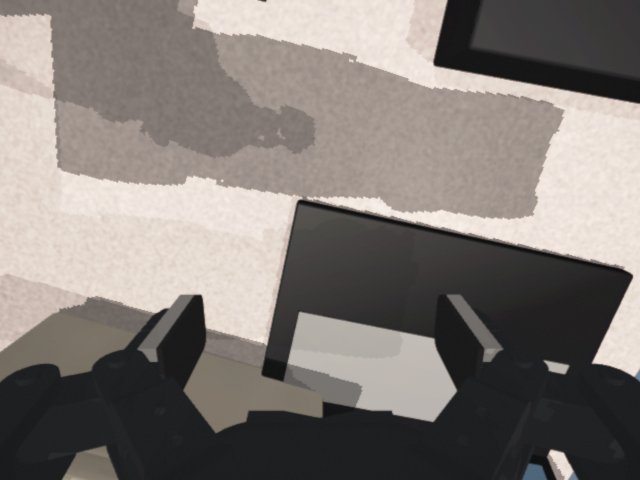

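Run:
```python
from h import *
for cam in("top","scene"):
    f=grab_frame(cam);W=cloud(f);np.savez("f_"+cam,W=W,c=f["color"])
    for n in("comparator","tail","key","ref","stand","mat","bar1","curing_box","beaker","wash_bottle"):
        for r in regions_of(cam,n)[:4]:
            if r["confidence"]<.2: continue
            m=r["pixels"];p=W[m];p=p[~np.isnan(p[:,0])]
            if len(p)<5: continue
            xy=p[:,:2].astype(np.float32);rect=cv2.minAreaRect(xy)
            print(cam,n,round(r["confidence"],2),np.round(r["box"]),"med",np.round(np.median(p,0),3),"zmax",round(np.percentile(p[:,2],98),3),"rect",np.round(rect[0],3),np.round(rect[1],3),round(rect[2],1))
save(grab_frame("top"),"topz",(200,110,500,320),2.6)
```

```text
top comparator 0.89 [310. 151. 181.  34.] med [0.646 0.006 0.042] zmax 0.113 rect [0.662 0.004] [0.088 0.45 ] 1.6
top tail 0.57 [246. 151.  29.  30.] med [0.64  0.143 0.103] zmax 0.143 rect [0.657 0.143] [0.066 0.088] 83.6
top ref 0.81 [319. 201.  74.  18.] med [ 0.53  -0.014  0.057] zmax 0.063 rect [ 0.533 -0.017] [0.032 0.177] 2.2
top ref 0.36 [308. 153. 182.  42.] med [0.646 0.007 0.042] zmax 0.113 rect [0.657 0.009] [0.08  0.436] 1.6
top stand 0.78 [319. 200.  64.  36.] med [ 0.518 -0.022  0.015] zmax 0.062 rect [ 0.534 -0.021] [0.077 0.15 ] 6.0
top mat 0.76 [427. 247.  98. 111.] med [ 0.431 -0.283  0.005] zmax 0.01 rect [ 0.421 -0.285] [0.252 0.218] 5.0
top bar1 0.92 [432. 290.  76.  16.] med [ 0.319 -0.289  0.029] zmax 0.034 rect [ 0.318 -0.291] [0.027 0.185] 6.6
top curing_box 0.82 [184. 244. 109. 118.] med [0.436 0.305 0.005] zmax 0.046 rect [0.44  0.307] [0.242 0.261] 83.2
top curing_box 0.37 [316. 240.   7.  13.] med [ 0.438 -0.013  0.052] zmax 0.057 rect [ 0.439 -0.012] [0.021 0.024] 88.8
top beaker 0.68 [148. 135.  47.  51.] med [0.691 0.38  0.068] zmax 0.122 rect [0.703 
[... 1281 characters left out ...]
5.5
scene mat 0.69 [319. 248.  12.  10.] med [ 0.442 -0.014  0.05 ] zmax 0.055 rect [ 0.437 -0.013] [0.023 0.029] 75.1
scene bar1 0.57 [218. 244.  58.  24.] med [ 0.326 -0.292  0.026] zmax 0.033 rect [ 0.31  -0.292] [0.052 0.179] 7.3
scene bar1 0.47 [345. 321. 162.  74.] med [ 0.669 -0.007  0.041] zmax 0.112 rect [0.637 0.017] [0.109 0.444] 1.8
scene beaker 0.76 [486. 287.  43.  46.] med [0.682 0.373 0.077] zmax 0.121 rect [0.683 0.369] [0.087 0.095] 36.9
scene wash_bottle 0.58 [196. 368.  31.  43.] med [ 0.714 -0.378  0.104] zmax 0.161 rect [ 0.685 -0.397] [0.1  0.06] 36.0
scene wash_bottle 0.26 [347. 319. 167.  74.] med [ 0.669 -0.008  0.041] zmax 0.112 rect [0.64  0.017] [0.109 0.445] 3.0
```

View pics/topz.png

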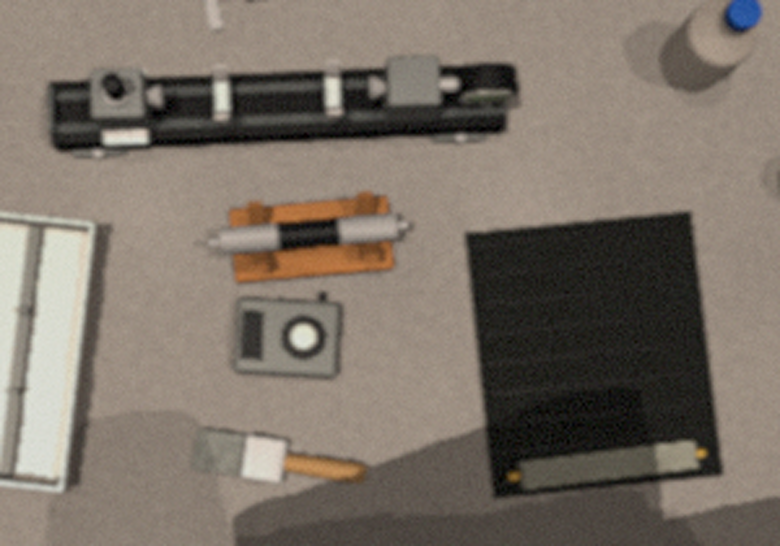

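Run:
```python
from h import *
s=sense();print(R.from_quat(s["ee_rot"]).as_matrix().round(3))
for cam in("top","scene"):
    W=np.load("f_%s.npz"%cam)["W"].reshape(-1,3);W=W[~np.isnan(W[:,0])]
    def sel(x0,x1,y0,y1,z0,z1): return W[(W[:,0]>x0)&(W[:,0]<x1)&(W[:,1]>y0)&(W[:,1]<y1)&(W[:,2]>z0)&(W[:,2]<z1)]
    def rep(n,p):
        if len(p)<4: print(n,len(p));return
        r=cv2.minAreaRect(p[:,:2].astype(np.float32));c=p.mean(0)
        print(cam,n,len(p),"mean",c.round(4),"rect",np.round(r[0],4),np.round(r[1],4),round(r[2],2))
    rep("bedtop",sel(.58,.75,-.25,.25,.034,.047))
    rep("blocktops",sel(.58,.75,-.25,0,.100,.112))
    rep("tailblock",sel(.58,.75,0,.25,.100,.112))
    rep("knob",sel(.58,.75,0,.25,.136,.150))
    rep("saddles",sel(.58,.75,-.08,.08,.085,.1))
    rep("keycap",sel(.40,.48,-.05,.03,.047,.06))
    rep("keybox",sel(.38,.50,-.08,.07,.025,.036))
    rep("rodtop",sel(.48,.58,-.12,.1,.05,.062))
    rep("standbase",sel(.46,.6,-.12,.1,.010,.018))
    rep("bar",sel(.28,.36,-.40,-.18,.022,.036))
    rep("boxrim",sel(.28,.6,.15,.45,.042,.05))
    rep("bearers",sel(.34,.54,.22,.40,.011,.017))
    rep("teeth",sel(.34,.54,.22,.40,.020,.030))
```

```text
[[ 0.     0.312 -0.95 ]
 [-0.    -0.95  -0.312]
 [-1.     0.     0.   ]]
top bedtop 2773 mean [0.6492 0.0194 0.0406] rect [0.6531 0.0082] [0.0639 0.4197] 2.2
top blocktops 584 mean [ 0.6565 -0.1329  0.1066] rect [ 0.6583 -0.1441] [0.045  0.1121] 1.45
top tailblock 309 mean [0.647  0.1466 0.1054] rect [0.6497 0.1418] [0.0448 0.0582] 2.81
top knob 49 mean [0.6488 0.1476 0.1418] rect [0.6491 0.1468] [0.0153 0.0158] 3.58
top saddles 98 mean [ 0.6565 -0.0104  0.0922] rect [ 0.6542 -0.0077] [0.0486 0.1438] 1.81
top keycap 79 mean [ 0.4378 -0.012   0.0519] rect [ 0.4381 -0.0116] [0.0211 0.0232] 89.09
top keybox 890 mean [0.4389 0.006  0.0302] rect [0.4396 0.0025] [0.0948 0.0711] 86.13
top rodtop 780 mean [ 0.5312 -0.0184  0.0568] rect [ 0.5316 -0.0187] [0.0647 0.1802] 4.26
top standbase 809 mean [ 0.5269 -0.0216  0.0143] rect [ 0.5203 -0.0226] [0.094  0.1494] 3.48
top bar 723 mean [ 0.3188 -0.2902  0.0294] rect [ 0.3186 -0.2884] [0.0254 0.1787] 6.3
top boxrim 683 mean [0.4362 0.3022 0.0453] rect [0.4359 0.3   ] [0.2214 0.2451] 83.24
top bearers 704 mean [0.4402 0.3031 0.0139] rect [0.4401 0
[... 576 characters left out ...]
an [ 0.4405 -0.0126  0.0512] rect [ 0.4433 -0.0131] [0.0197 0.0281] 75.03
scene keybox 532 mean [0.4453 0.0043 0.03  ] rect [0.4416 0.0017] [0.0949 0.0716] 86.46
scene rodtop 569 mean [ 0.535  -0.0215  0.0566] rect [ 0.5326 -0.0205] [0.065  0.1794] 4.08
scene standbase 615 mean [ 0.5438 -0.0241  0.0138] rect [ 0.517  -0.0236] [0.1053 0.1495] 4.39
scene bar 458 mean [ 0.3215 -0.291   0.0282] rect [ 0.3199 -0.2905] [0.031  0.1595] 7.55
scene boxrim 450 mean [0.4473 0.2997 0.045 ] rect [0.4372 0.299 ] [0.2231 0.2492] 83.24
scene bearers 380 mean [0.4448 0.3041 0.0138] rect [0.4378 0.3227] [0.165  0.2005] 84.52
scene teeth 66 mean [0.462  0.3335 0.0246] rect [0.4494 0.3279] [0.1918 0.1079] 66.62
```

Call:
send_rows(
  increments=[
    [-0.183,0,0,0,0,0,1],
    [-0.183,0,0,0,0,0,1],
    [-0.183,0,0,0,0,0,1],
    [-0.183,0,0,0,0,0,1],
    [-0.183,0,0,0,0,0,1],
    [-0.183,0,0,0,0,0,1],
    [-0.183,0,0,0,0,0,1],
    [0,0,0,-8,40,-40,1],
    [0,0,0,-8,40,-40,1],
    [0,0,0,-8,40,-40,1],
    [0,0,0,-8,40,-40,1],
    [0,0,0,-8,40,-40,1],
  ],
)

```text
time_s: 2.8
eef_pos: [0.3591, -0.2921, 0.2828]
ee_rot: [0.493, 0.506, -0.493, 0.507]
force: [0.7, -0.3, 1.1]
grip_width: 1.0
```

Call:
send_rows(
  increments=[
    [0,0,0,0,40,-40,1],
    [0,0,0,0,40,-40,1],
    [0,0,0,0,40,-40,1],
    [0,0,0,0,40,-40,1],
    [0,0,0,0,40,-40,1],
    [0,0,0,0,40,-40,1],
    [0,0,0,0,40,-40,1],
    [0,0,0,0,20,-40,1],
    [0,0,0,0,0,0,1],
    [0,0,0,0,0,0,1],
  ],
)

```text
time_s: 4.05
eef_pos: [0.6491, 0.0343, 0.2821]
ee_rot: [0.493, 0.507, -0.493, 0.507]
force: [-0.3, 0.4, -0.4]
grip_width: 1.003
```

```bash
cat >> h.py <<'E'
def st(p=True):
    s=sense();M=R.from_quat(s["ee_rot"]).as_matrix()
    if p: print("t",round(float(s["time_s"]),2),"tcp",np.round(s["eef_pos"],4),"yaw",round(np.degrees(np.arctan2(M[1,1],M[0,1])),2),"xaxis",M[:,0].round(3),"F",np.round(s["force"],1),"w",round(float(s["grip_width"]),3),"q",np.round(s["qpos"],2))
    return s,M
def go(target,yaw=None):
    """prints turn (rad about tool x), then shift in tool axes (mm) after the turn"""
    s,M=st();cy=np.arctan2(M[1,1],M[0,1])
    a=0 if yaw is None else -(np.radians(yaw)-cy)
    a=(a+np.pi)%(2*np.pi)-np.pi
    M2=M@R.from_rotvec([a,0,0]).as_matrix()
    d=M2.T@(np.array(target)-s["eef_pos"])*1000
    print("turn",round(a,4),"shift mm",d.round(1))
E
python3 - <<'E'
from h import *
st();f=grab_frame("wrist");save(f,"w1");np.savez("f_w1",W=cloud(f))
E
```

```text
t 4.05 tcp [0.6491 0.0343 0.2821] yaw 1.57 xaxis [-0.001 -0.    -1.   ] F [-0.3  0.4 -0.4] w 1.003 q [-0.06  0.53  0.31  1.36 -0.    1.48]
```

View pics/w1.png

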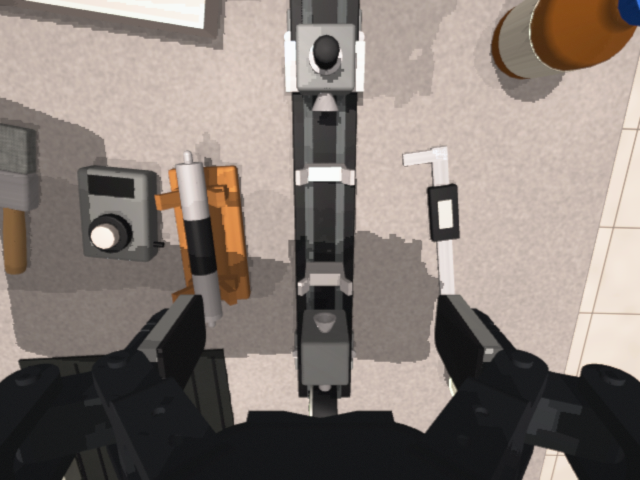

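```bash
cat >> h.py <<'E'
def selreg(W,x0,x1,y0,y1,z0,z1):
    W=W.reshape(-1,3);W=W[~np.isnan(W[:,0])]
    return W[(W[:,0]>x0)&(W[:,0]<x1)&(W[:,1]>y0)&(W[:,1]<y1)&(W[:,2]>z0)&(W[:,2]<z1)]
def rep(n,p):
    if len(p)<4: print(n,len(p));return
    r=cv2.minAreaRect(p[:,:2].astype(np.float32));c=p.mean(0)
    d=np.linalg.svd(p[:,:2]-c[:2],full_matrices=False)[2][0]
    print(n,len(p),"mean",c.round(4),"rect",np.round(r[0],4),np.round(r[1],4),round(r[2],2),"pc",round(np.degrees(np.arctan(-d[0]/d[1])),2) if abs(d[1])>1e-6 else d, "min",p.min(0).round(4),"max",p.max(0).round(4))
E
python3 - <<'E'
from h import *
W=np.load("f_w1.npz")["W"]
rep("bedtop",selreg(W,.6,.70,-.06,.25,.036,.044))
rep("headtop",selreg(W,.58,.75,-.25,-.05,.100,.112))
rep("tailblock",selreg(W,.58,.75,0.1,.25,.102,.109))
rep("knob",selreg(W,.58,.75,0.1,.25,.136,.150))
rep("tailcup",selreg(W,.58,.75,0.08,.128,.085,.1))
rep("sadfloor+",selreg(W,.58,.75,.03,.08,.069,.074))
rep("sadfloor-",selreg(W,.58,.75,-.07,-.02,.069,.074))
rep("sad+",selreg(W,.58,.75,.03,.08,.075,.1))
rep("sad-",selreg(W,.58,.75,-.065,-.02,.075,.1))
rep("cap",selreg(W,.40,.48,-.05,.03,.049,.06))
rep("keybox",selreg(W,.38,.50,-.08,.07,.025,.036))
rep("rod",selreg(W,.48,.58,-.12,.1,.0545,.0605))
E
```

```text
bedtop 11241 mean [0.651  0.0657 0.0393] rect [0.651  0.0712] [0.0601 0.2612] 1.64 pc 1.72 min [ 0.6173 -0.0599  0.0362] max [0.6841 0.2024 0.044 ]
headtop 2506 mean [ 0.6563 -0.1173  0.1048] rect [ 0.6569 -0.1281] [0.0438 0.0792] 1.74 pc 0.11 min [ 0.6345 -0.1681  0.1   ] max [ 0.6787 -0.0882  0.1096]
tailblock 3104 mean [0.6488 0.1467 0.1042] rect [0.6489 0.1469] [0.0437 0.0455] 1.46 pc 3.37 min [0.6269 0.1242 0.102 ] max [0.6711 0.17   0.1089]
knob 643 mean [0.649  0.1468 0.1405] rect [0.649  0.1471] [0.0173 0.0174] 19.68 pc -21.95 min [0.6403 0.1382 0.136 ] max [0.6578 0.1557 0.1431]
tailcup 415 mean [0.6497 0.1174 0.0908] rect [0.6497 0.1175] [0.0421 0.0151] 1.58 pc -86.34 min [0.6285 0.1097 0.085 ] max [0.6706 0.1257 0.0999]
sadfloor+ 462 mean [0.6514 0.0578 0.0706] rect [0.6518 0.0577] [0.0359 0.0117] 1.64 pc -87.9 min [0.6336 0.0515 0.069 ] max [0.6696 0.0638 0.0733]
sadfloor- 409 mean [ 0.6541 -0.0421  0.0708] rect [ 0.6542 -0.0425] [0.036 0.013] 1.53 pc -89.17 min [ 0.6361 -0.0492  0.069 ] max [ 0.672  -0.0357  0.0739]
sad+ 381 mean [0.6516 0.0579 0.088 ] rect [0.6515 0.0574] [0.0487 0.0121] 1.67 pc -88.43 min [0.627  0.0507 0.0753] max [0.6758 0.064  0.0942]
sad- 351 mean [ 0.6552 -0.0414  0.0876] rect [ 0.6546 -0.0423] [0.048  0.0126] 1.09 pc -88.49 min [ 0.6306 -0.049   0.075 ] max [ 0.6787 -0.0356  0.0945]
cap 421 mean [ 0.438  -0.0125  0.0511] rect [ 0.4378 -0.0129] [0.0227 0.0221] 45.34 pc 2.02 min [ 0.4255 -0.0243  0.049 ] max [ 0.4491 -0.0016  0.0535]
keybox 4808 mean [0.4421 0.0096 0.0293] rect [0.4388 0.0022] [0.0944 0.0696] 85.97 pc 5.03 min [ 0.4019 -0.0458  0.025 ] max [0.4764 0.0507 0.036 ]
rod 3231 mean [ 0.5315 -0.0099  0.0574] rect [ 0.5307 -0.0191] [0.0654 0.1601] 4.61 pc 6.25 min [ 0.4939 -0.0991  0.0545] max [0.5672 0.0611 0.0605]
```

Call:
send_rows(
  increments=[
    [0,0,0,0,1,-40,1],
    [0,0,0,0,1,-40,1],
    [0,0,0,50,1,-32.7,1],
    [0,0,0,55,0,0,1],
    [0,0,0,53,0,0,1],
    [0,0,0,0,0,0,0],
    [0,0,0,0,0,0,-1],
    [0,0,0,0,0,0,-1],
    [0,0,0,0,0,0,-1],
    [0,0,0,0,0,0,-1],
    [0,0,0,0,0,0,-1],
    [0,0,0,0,0,0,-1],
  ],
  force=25,
)

```text
time_s: 5.6
eef_pos: [0.6499, 0.1471, 0.1267]
ee_rot: [0.494, 0.506, -0.493, 0.507]
force: [-3.3, -0.9, 9.4]
grip_width: 0.201
```

Call:
send_rows(
  increments=[
    [0,0,0,0,0,-4,-1],
    [0,0,0,0,0,-4,-1],
    [0,0,0,0,0,-4,-1],
    [0,0,0,0,0,-4,-1],
    [0,0,0,0,0,-4,-1],
    [0,0,0,0,0,-3,-1],
    [0,0,0,0,0,0,-1],
    [0,0,0,0,0,0,-1],
  ],
)

```text
time_s: 6.6
eef_pos: [0.6492, 0.1702, 0.1267]
ee_rot: [0.494, 0.506, -0.493, 0.507]
force: [-3.7, -1.2, 9.7]
grip_width: 0.203
```

Run:
```python
from h import *
st();f=grab_frame("wrist");save(f,"w2")
```

```text
t 6.6 tcp [0.6492 0.1702 0.1267] yaw 1.55 xaxis [ 0.002  0.    -1.   ] F [-3.7 -1.2  9.7] w 0.203 q [ 0.15  0.64  0.1   1.03 -0.    1.69]
```

View pics/w2.png

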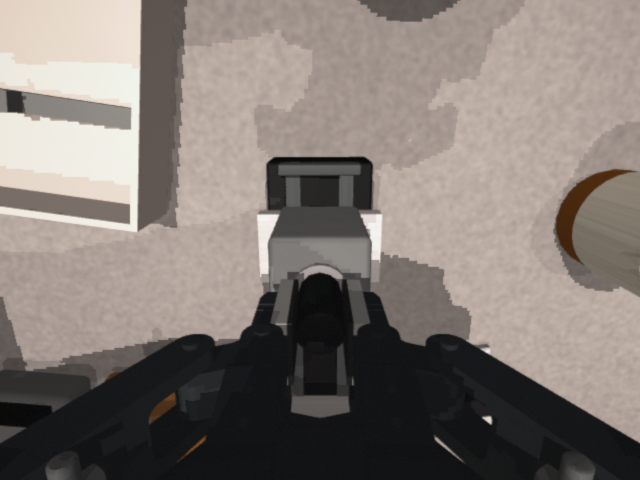

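Run:
```python
from h import *
W=np.load("f_w1.npz")["W"]
p=selreg(W,.50,.56,-.12,.1,.0575,.064)
# exclude forks: use y ranges away from fork
for a,b in((-.09,-.005),(-.05,.01),(-.005,.06)):
    pass
yb=np.arange(-.1,.065,.01);c=[]
for y in yb:
    q=selreg(W,.49,.57,y,y+.01,.050,.064)
    q=q[q[:,2]>q[:,2].max()-.004] if len(q) else q
    if len(q)>5: c.append((y+.005,q[:,0].min(),q[:,0].max(),q[:,0].mean(),q[:,2].max()));print(np.round(c[-1],4))
s=W.reshape(-1,3)
for (y0,y1) in((.055,.09),(-.13,-.095)):
    q=selreg(W,.49,.57,y0,y1,.042,.056);rep("end",q)
```

```text
[-0.095   0.5341  0.5438  0.5389  0.06  ]
[-0.085   0.534   0.5441  0.539   0.0597]
[-0.075   0.5038  0.5672  0.5472  0.062 ]
[-0.065   0.5039  0.5666  0.5416  0.062 ]
[-0.055   0.5255  0.5417  0.5341  0.0599]
[-0.045   0.5238  0.5414  0.5329  0.0601]
[-0.035   0.5244  0.5414  0.5331  0.0602]
[-0.025   0.5232  0.5411  0.5318  0.0604]
[-0.015   0.522   0.54    0.531   0.0604]
[-0.005   0.5215  0.5393  0.53    0.0602]
[0.005  0.5212 0.5374 0.5296 0.0608]
[0.015  0.4963 0.5344 0.5243 0.0612]
[0.025  0.4983 0.5571 0.5238 0.0637]
[0.035  0.4962 0.5572 0.536  0.0628]
[0.045  0.5184 0.5344 0.5265 0.0597]
[0.055  0.518  0.5342 0.5257 0.0599]
[0.065  0.5188 0.5337 0.5274 0.0588]
end 226 mean [0.5274 0.0624 0.0504] rect [0.5254 0.0635] [0.0248 0.0169] 0.04 pc 65.14 min [0.513 0.055 0.042] max [0.5378 0.0719 0.056 ]
end 55 mean [ 0.5411 -0.1024  0.0506] rect [ 0.541  -0.1014] [0.0173 0.0067] 54.11 pc -39.02 min [ 0.5351 -0.11    0.046 ] max [ 0.5488 -0.0951  0.0558]
```

Call:
send_rows(
  increments=[
    [0,0,0,0,0,0,-0.4],
    [0,0,0,0,0,0,0.0],
    [0,0,0,0,0,0,0.0],
    [0,0,0,-25,0,0,0.0],
    [0,0,0,-50,0,0,0.3],
    [0,0,0,-50,0,0,1],
    [0,0,0,0,0,0,1],
  ],
)

```text
time_s: 7.52
eef_pos: [0.6508, 0.1705, 0.2539]
ee_rot: [0.495, 0.505, -0.491, 0.508]
force: [0.0, 0.8, -0.4]
grip_width: 1.0
```

Run:
```python
from h import *
go((.532,-.019,.15),5.1)
```

```text
t 7.53 tcp [0.6508 0.1705 0.2539] yaw 1.55 xaxis [ 0.007  0.001 -1.   ] F [ 0.   0.8 -0.4] w 1.0 q [0.15 0.58 0.32 1.31 0.   1.69]
turn -0.062 shift mm [ 102.8 -136.   178.3]
```

Call:
send_rows(
  increments=[
    [-0.062,0,0,0,0,0,0.2],
    [0,0,0,0,-45,45,0.2],
    [0,0,0,20,-45,45,0.2],
    [0,0,0,40,-26,45,0.2],
    [0,0,0,42,-20,43,0.2],
    [0,0,0,0,0,0,0.2],
    [0,0,0,0,0,0,0.2],
  ],
)

```text
time_s: 8.4
eef_pos: [0.5338, -0.0124, 0.151]
ee_rot: [0.478, 0.522, -0.477, 0.522]
force: [-0.1, 0.9, 0.1]
grip_width: 0.597
```

Run:
```python
from h import *
go((.532,-.019,.041),5.1)
f=grab_frame("wrist");save(f,"w3")
```

```text
t 8.4 tcp [ 0.5338 -0.0124  0.151 ] yaw 5.07 xaxis [ 0.  0. -1.] F [-0.1  0.9  0.1] w 0.597 q [-0.16  0.38 -0.28  0.91  0.    1.32]
turn -0.0006 shift mm [110.   -2.4   6.5]
```

View pics/w3.png

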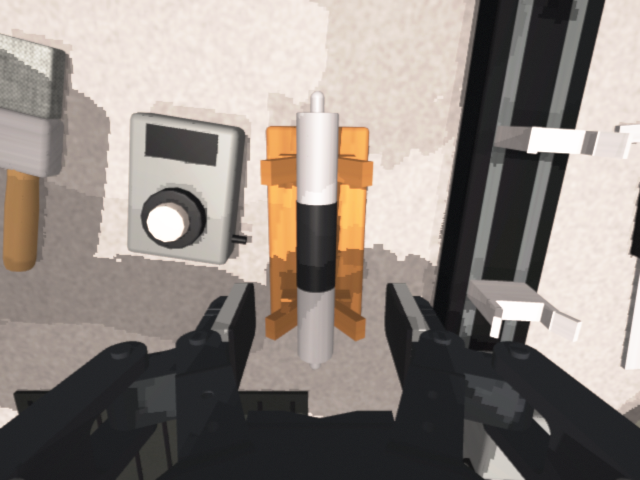

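Call:
send_rows(
  increments=[
    [0,0,0,0,-2.4,6.5,0.2],
    [0,0,0,50,0,0,0.2],
    [0,0,0,40,0,0,0.2],
    [0,0,0,20,0,0,0.2],
    [0,0,0,0,0,0,0.2],
    [0,0,0,0,0,0,-1],
    [0,0,0,0,0,0,-1],
    [0,0,0,0,0,0,-1],
    [0,0,0,0,0,0,-1],
    [0,0,0,0,0,0,-1],
  ],
  force=40,
)

```text
time_s: 9.7
eef_pos: [0.5319, -0.0192, 0.0423]
ee_rot: [0.477, 0.521, -0.477, 0.522]
force: [-3.8, -0.2, 4.4]
grip_width: 0.28
```

Run:
```python
from h import *
st()
f=grab_frame("wrist");save(f,"w4")
```

```text
t 9.7 tcp [ 0.5319 -0.0192  0.0423] yaw 5.1 xaxis [ 0.001 -0.    -1.   ] F [-3.8 -0.2  4.4] w 0.28 q [-0.17  0.5  -0.42  0.65 -0.    1.31]
```

View pics/w4.png

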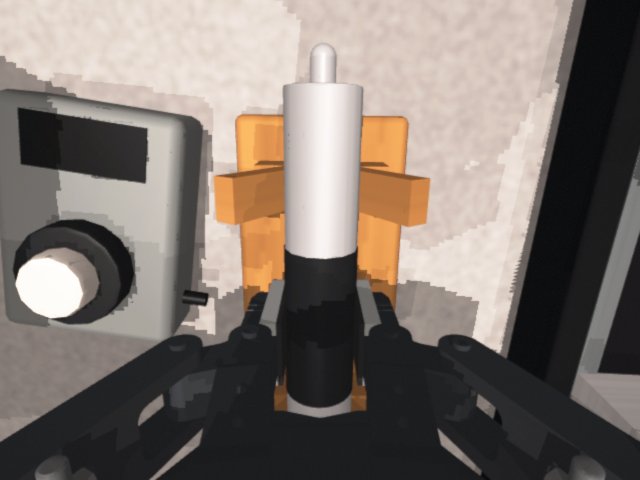

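Call:
send_rows(
  increments=[
    [0,0,0,-10,0,0,-1],
    [0,0,0,-30,0,0,-1],
    [0,0,0,-50,0,0,-1],
    [0,0,0,-30,0,0,-1],
    [0,0,0,0,0,0,-1],
  ],
)

```text
time_s: 10.38
eef_pos: [0.5337, -0.0194, 0.1641]
ee_rot: [0.478, 0.52, -0.476, 0.524]
force: [0.3, 0.6, -3.4]
grip_width: 0.276
```

Run:
```python
from h import *
go((.6525,.022,.14),1.67)
```

```text
t 10.38 tcp [ 0.5337 -0.0194  0.1641] yaw 5.11 xaxis [ 0.006 -0.001 -1.   ] F [ 0.3  0.6 -3.4] w 0.276 q [-0.17  0.36 -0.27  0.94  0.    1.31]
turn 0.06 shift mm [ 24.7 119.8 -37.9]
```

Call:
send_rows(
  increments=[
    [0.06,0,0,0,0,0,-1],
    [0,0,0,0,40,-12,-1],
    [0,0,0,0,40,-13,-1],
    [0,0,0,0,30,-13,-1],
    [0,0,0,0,10,0,-1],
    [0,0,0,0,0,0,-1],
    [0,0,0,0,0,0,-1],
    [0,0,0,0,0,0,-1],
  ],
)

```text
time_s: 11.38
eef_pos: [0.6499, 0.0219, 0.1612]
ee_rot: [0.493, 0.507, -0.493, 0.507]
force: [-0.1, -1.0, -2.9]
grip_width: 0.278
```

Run:
```python
from h import *
go((.6525,.022,.1),1.67)
f=grab_frame("wrist");save(f,"w5");W=cloud(f)
r=regions_of("wrist","ref")[0];print(r["confidence"],r["box"]);p=W[r["pixels"]];p=p[~np.isnan(p[:,0])];rep("ref",p);rep("top",p[p[:,2]>np.percentile(p[:,2],60)])
```

```text
t 11.38 tcp [0.6499 0.0219 0.1612] yaw 1.63 xaxis [-0. -0. -1.] F [-0.1 -1.  -2.9] w 0.278 q [-0.08  0.58  0.08  1.07 -0.    1.46]
turn -0.0007 shift mm [61.2  2.6  0. ]
0.81 [324.9, 230.1, 78.9, 372.8]
ref 24771 mean [0.6486 0.0549 0.1742] rect [0.6497 0.0253] [0.0496 0.2135] 1.31 pc 1.13 min [ 0.6251 -0.0809  0.0375] max [0.6769 0.1319 0.224 ]
top 9908 mean [0.6486 0.0496 0.1766] rect [0.649  0.0456] [0.0149 0.1131] 0.87 pc 1.12 min [ 0.6408 -0.0109  0.1757] max [0.6568 0.1022 0.224 ]
```

View pics/w5.png

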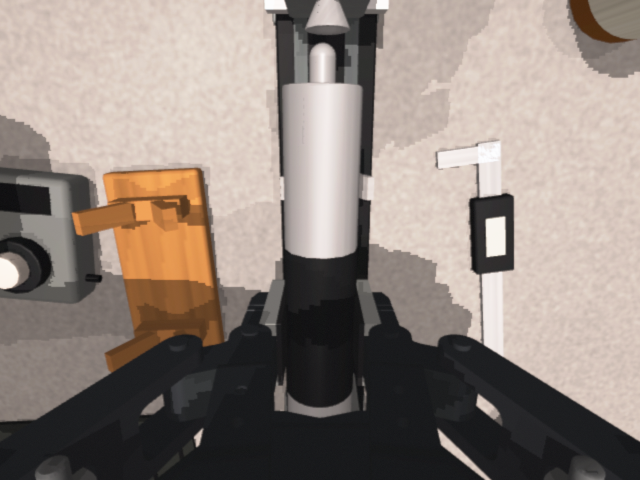

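Call:
send_rows(
  increments=[
    [0,0,0,0,2.6,0,-1],
    [0,0,0,35,0,0,-1],
    [0,0,0,25,0,0,-1],
    [0,0,0,12,0,0,-1],
    [0,0,0,4,0,0,-1],
    [0,0,0,2,0,0,-1],
    [0,0,0,1,0,0,-1],
    [0,0,0,0,0,0,-1],
  ],
)

```text
time_s: 12.48
eef_pos: [0.6536, 0.0224, 0.0826]
ee_rot: [0.493, 0.507, -0.492, 0.507]
force: [0.2, 0.1, -3.4]
grip_width: 0.276
```

Run:
```python
from h import *
st()
f=grab_frame("wrist");save(f,"w6");W=cloud(f)
```

```text
t 12.47 tcp [0.6536 0.0224 0.0826] yaw 1.66 xaxis [ 0.001 -0.    -1.   ] F [ 0.2  0.1 -3.4] w 0.276 q [-0.08  0.65 -0.01  0.91  0.    1.46]
```

View pics/w6.png

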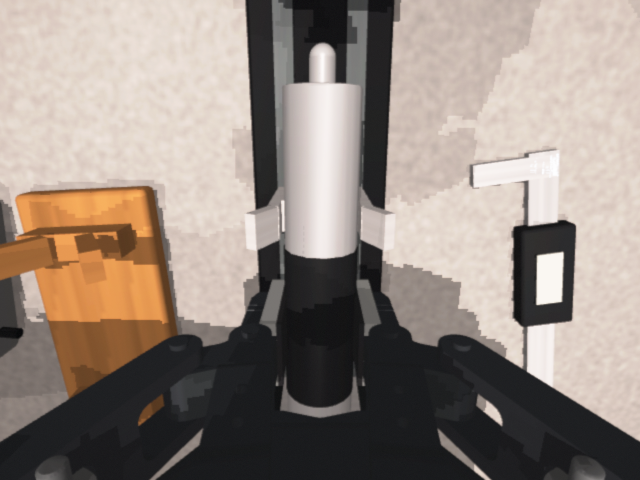

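Rod is between the saddle flares (rows ~215-250), centred; not yet touching. Lower in 1 mm steps.

Call:
send_rows(
  increments=[
    [0,0,0,1,0,0,-1],
    [0,0,0,1,0,0,-1],
    [0,0,0,0,0,0,-1],
  ],
)

```text
time_s: 12.9
eef_pos: [0.6532, 0.0224, 0.08]
ee_rot: [0.493, 0.507, -0.493, 0.507]
force: [-0.1, -0.5, -3.1]
grip_width: 0.275
```

Call:
send_rows(
  increments=[
    [0,0,0,1,0,0,-1],
    [0,0,0,0,0,0,-1],
  ],
)

```text
time_s: 13.15
eef_pos: [0.6533, 0.0224, 0.0798]
ee_rot: [0.493, 0.507, -0.493, 0.507]
force: [-2.0, 0.9, 4.7]
grip_width: 0.273
```

Call:
send_rows(
  increments=[
    [0,0,0,0,0,0,-0.2],
    [0,0,0,0,0,0,0.0],
    [0,0,0,0,0,0,0.2],
    [0,0,0,-40,0,0,0.2],
    [0,0,0,-50,0,0,0.2],
    [0,0,0,-30,0,0,0.2],
    [0,0,0,0,0,0,0.2],
  ],
)

```text
time_s: 14.02
eef_pos: [0.6548, 0.0223, 0.2018]
ee_rot: [0.494, 0.506, -0.492, 0.509]
force: [0.1, -0.2, -0.7]
grip_width: 0.604
```

Run:
```python
from h import *
f=grab_frame("wrist");save(f,"w7");W=cloud(f)
go((.6485,.1705,.2),1.67)
```

```text
t 14.07 tcp [0.6538 0.0224 0.1998] yaw 1.66 xaxis [ 0.002 -0.    -1.   ] F [-0.5 -0.1 -0.5] w 0.604 q [-0.08  0.56  0.16  1.16  0.    1.46]
turn -0.0002 shift mm [  -0.3   -1.  -148.2]
```

View pics/w7.png

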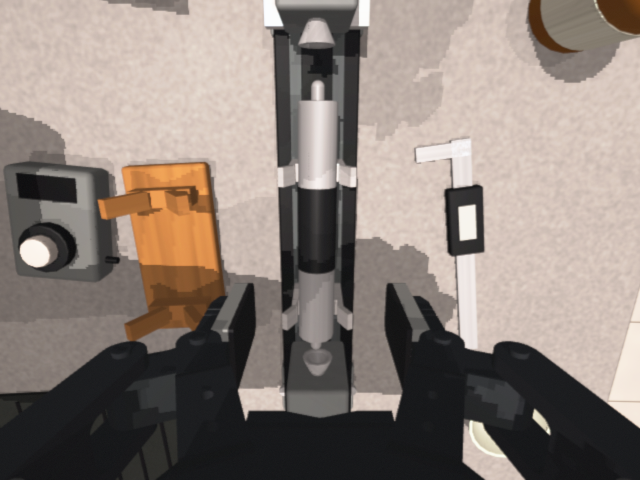

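Call:
send_rows(
  increments=[
    [0,0,0,0,0,-50,0.2],
    [0,0,0,0,0,-50,0.2],
    [0,0,0,0,-1,-40,0.2],
    [0,0,0,0,0,-8,0.2],
    [0,0,0,40,0,0,0.2],
    [0,0,0,31,0,0,0.2],
    [0,0,0,0,0,0,0],
    [0,0,0,0,0,0,-1],
    [0,0,0,0,0,0,-1],
    [0,0,0,0,0,0,-1],
    [0,0,0,0,0,0,-1],
    [0,0,0,0,0,0,-1],
  ],
  force=40,
)

```text
time_s: 15.58
eef_pos: [0.6491, 0.17, 0.1294]
ee_rot: [0.493, 0.506, -0.492, 0.508]
force: [3.2, -3.3, 5.9]
grip_width: 0.195
```

Call:
send_rows(
  increments=[
    [0,0,0,0,0,5,-1],
    [0,0,0,0,0,5,-1],
    [0,0,0,0,0,5,-1],
    [0,0,0,0,0,5,-1],
    [0,0,0,0,0,0,-1],
    [0,0,0,0,0,0,-1],
  ],
)

```text
time_s: 16.32
eef_pos: [0.6497, 0.1507, 0.1295]
ee_rot: [0.494, 0.507, -0.492, 0.508]
force: [2.7, -0.1, 5.2]
grip_width: 0.193
```

Call:
send_rows(
  increments=[
    [0,0,0,0,0,3,-1],
    [0,0,0,0,0,3,-1],
    [0,0,0,0,0,3,-1],
    [0,0,0,0,0,3,-1],
    [0,0,0,0,0,3,-1],
    [0,0,0,0,0,0,-1],
    [0,0,0,0,0,0,-1],
  ],
)

```text
time_s: 17.2
eef_pos: [0.6501, 0.1363, 0.1294]
ee_rot: [0.494, 0.507, -0.491, 0.508]
force: [3.6, 3.1, 5.2]
grip_width: 0.193
```

Call:
send_rows(
  increments=[
    [0,0,0,0,0,2,-1],
    [0,0,0,0,0,2,-1],
    [0,0,0,0,0,2,-1],
    [0,0,0,0,0,0,-1],
    [0,0,0,0,0,0,-1],
  ],
)

```text
time_s: 17.82
eef_pos: [0.6503, 0.1305, 0.1295]
ee_rot: [0.494, 0.507, -0.491, 0.508]
force: [3.5, 3.0, 5.6]
grip_width: 0.199
```

Call:
send_rows(
  increments=[
    [0,0,0,0,0,1,-1],
    [0,0,0,0,0,1,-1],
    [0,0,0,0,0,1,-1],
    [0,0,0,0,0,0,-1],
    [0,0,0,0,0,0,-1],
  ],
)

```text
time_s: 18.45
eef_pos: [0.6504, 0.128, 0.1295]
ee_rot: [0.494, 0.507, -0.491, 0.508]
force: [3.0, 5.2, 5.7]
grip_width: 0.19
```

Call:
send_rows(
  increments=[
    [0,0,0,0,0,1,-1],
    [0,0,0,0,0,1,-1],
    [0,0,0,0,0,0,-1],
    [0,0,0,0,0,0,-1],
  ],
)

```text
time_s: 18.95
eef_pos: [0.6505, 0.1262, 0.1295]
ee_rot: [0.494, 0.507, -0.491, 0.508]
force: [3.6, 6.3, 5.9]
grip_width: 0.189
```

Run:
```python
from h import *
st()
f=grab_frame("top");save(f,"t2",(200,110,420,320),3)
```

```text
t 18.95 tcp [0.6505 0.1262 0.1295] yaw 1.73 xaxis [ 0.003  0.003 -1.   ] F [3.6 6.3 5.9] w 0.189 q [0.08 0.62 0.07 1.02 0.   1.62]
```

View pics/t2.png

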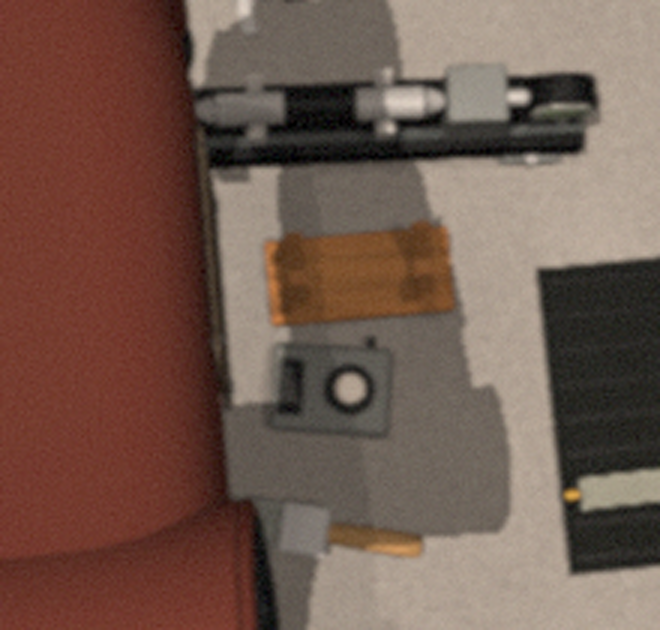

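Call:
send_rows(
  increments=[
    [0,0,0,0,0,1,-1],
    [0,0,0,0,0,0,-1],
    [0,0,0,0,0,0,-1],
  ],
)

```text
time_s: 19.38
eef_pos: [0.6505, 0.1256, 0.1294]
ee_rot: [0.494, 0.508, -0.491, 0.507]
force: [3.1, 7.7, 4.8]
grip_width: 0.191
```

Call:
send_rows(
  increments=[
    [0,0,0,0,0,1,-1],
    [0,0,0,0,0,0,-1],
    [0,0,0,0,0,0,-1],
  ],
)

```text
time_s: 19.75
eef_pos: [0.6505, 0.1253, 0.1295]
ee_rot: [0.494, 0.508, -0.49, 0.507]
force: [3.3, 10.5, 5.3]
grip_width: 0.195
```

Call:
send_rows(
  increments=[
    [0,0,0,0,0,1,-1],
    [0,0,0,0,0,0,-1],
    [0,0,0,0,0,0,-1],
  ],
)

```text
time_s: 20.12
eef_pos: [0.6505, 0.1251, 0.1295]
ee_rot: [0.495, 0.509, -0.49, 0.507]
force: [3.3, 14.3, 5.1]
grip_width: 0.194
```

Call:
send_rows(
  increments=[
    [0,0,0,0,0,1,-1],
    [0,0,0,0,0,0,-1],
    [0,0,0,0,0,0,-1],
  ],
)

```text
time_s: 20.5
eef_pos: [0.6505, 0.1249, 0.1295]
ee_rot: [0.495, 0.509, -0.489, 0.507]
force: [2.8, 17.9, 5.3]
grip_width: 0.193
```

Call:
send_rows(
  increments=[
    [0,0,0,0,0,1,-1],
    [0,0,0,0,0,0,-1],
    [0,0,0,0,0,0,-1],
  ],
)

```text
time_s: 20.88
eef_pos: [0.6505, 0.1247, 0.1295]
ee_rot: [0.495, 0.51, -0.489, 0.507]
force: [3.4, 21.1, 4.9]
grip_width: 0.193
```

Call:
send_rows(
  increments=[
    [0,0,0,0,0,-3,-1],
    [0,0,0,0,0,-2.5,-1],
    [0,0,0,0,0,0,-1],
    [0,0,0,0,0,0,-0.4],
    [0,0,0,0,0,0,0],
    [0,0,0,0,0,0,0.2],
    [0,0,0,-30,0,0,0.2],
    [0,0,0,-50,0,0,0.2],
    [0,0,0,0,0,30,0.2],
    [0,0,0,0,0,40,0.2],
    [0,0,0,0,0,0,0.2],
    [0,0,0,0,0,0,0.2],
  ],
)

```text
time_s: 22.38
eef_pos: [0.6511, 0.055, 0.2078]
ee_rot: [0.493, 0.507, -0.493, 0.507]
force: [-0.3, -0.2, 0.2]
grip_width: 0.601
```

Run:
```python
from h import *
st()
f=grab_frame("wrist");save(f,"w8");W=cloud(f)
rep("knob",selreg(W,.58,.75,0.08,.25,.136,.150))
rep("tailblock",selreg(W,.58,.75,0.08,.25,.102,.109))
go((.438,-.0127,.2),1.67)
```

```text
t 22.38 tcp [0.6511 0.055  0.2078] yaw 1.64 xaxis [-0.  0. -1.] F [-0.3 -0.2  0.2] w 0.601 q [-0.03  0.56  0.17  1.18  0.    1.51]
knob 1030 mean [0.6497 0.1262 0.1406] rect [0.6497 0.1263] [0.0171 0.0172] 46.86 pc 66.01 min [0.6411 0.1174 0.1363] max [0.6584 0.1346 0.1431]
tailblock 4897 mean [0.6496 0.1267 0.1042] rect [0.6497 0.1258] [0.0437 0.0454] 1.59 pc 2.17 min [0.6275 0.1026 0.102 ] max [0.6717 0.1489 0.1089]
t 22.43 tcp [0.6511 0.0554 0.2078] yaw 1.67 xaxis [-0.  0. -1.] F [-0.1  0.4  0.2] w 0.597 q [-0.03  0.56  0.17  1.18  0.    1.51]
turn 0.0001 shift mm [   7.9 -215.    61.9]
```

View pics/w8.png

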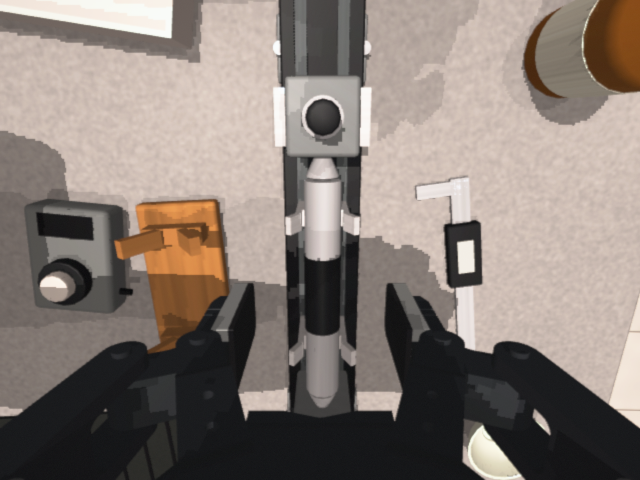

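Call:
send_rows(
  increments=[
    [0,0,0,0,-50,15,-1],
    [0,0,0,0,-50,15,-1],
    [0,0,0,0,-50,15,-1],
    [0,0,0,20,-45,17,-1],
    [0,0,0,40,-20,0,-1],
    [0,0,0,40,0,0,-1],
    [0,0,0,15,0,0,-1],
    [0,0,0,0,0,0,-1],
    [0,0,0,0,0,0,-1],
  ],
)

```text
time_s: 23.55
eef_pos: [0.4387, -0.013, 0.0937]
ee_rot: [0.493, 0.507, -0.492, 0.508]
force: [0.7, -0.5, 0.1]
grip_width: -0.002
```

Run:
```python
from h import *
go((.438,-.0127,.07),1.67)
f=grab_frame("wrist");save(f,"w9")
```

```text
t 23.55 tcp [ 0.4387 -0.013   0.0937] yaw 1.71 xaxis [ 0.001 -0.    -1.   ] F [ 0.7 -0.5  0.1] w -0.002 q [-0.2   0.28 -0.6   0.68  0.    1.34]
turn 0.0007 shift mm [23.7 -0.7 -0.4]
```

View pics/w9.png

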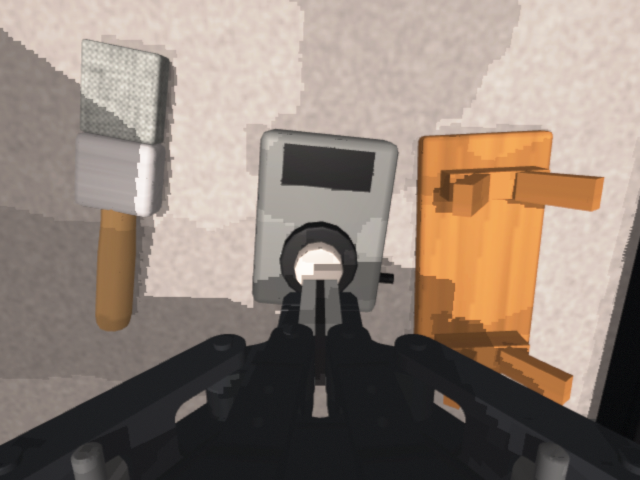

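Call:
send_rows(
  increments=[
    [0,0,0,20,-0.7,0,-1],
    [0,0,0,6,0,0,-1],
    [0,0,0,3,0,0,-1],
    [0,0,0,3,0,0,-1],
    [0,0,0,0,0,0,-1],
  ],
)

```text
time_s: 24.22
eef_pos: [0.4378, -0.0134, 0.0613]
ee_rot: [0.493, 0.507, -0.493, 0.507]
force: [-0.5, -0.3, 2.2]
grip_width: 0.002
```

Call:
send_rows(
  increments=[
    [0,0,0,2,0,0,-1],
    [0,0,0,2,0,0,-1],
    [0,0,0,0,0,0,-1],
  ],
)

```text
time_s: 24.6
eef_pos: [0.4379, -0.0134, 0.0571]
ee_rot: [0.493, 0.507, -0.493, 0.507]
force: [-0.0, 0.7, 3.6]
grip_width: -0.0
```

Call:
send_rows(
  increments=[
    [0,0,0,2,0,0,-1],
    [0,0,0,2,0,0,-1],
    [0,0,0,0,0,0,-1],
  ],
)

```text
time_s: 24.98
eef_pos: [0.4382, -0.0135, 0.056]
ee_rot: [0.493, 0.507, -0.492, 0.508]
force: [-14.8, 3.4, 61.0]
grip_width: 0.0
```

Run:
```python
from h import *
st()
```

```text
t 24.98 tcp [ 0.4382 -0.0135  0.056 ] yaw 1.67 xaxis [ 0.002 -0.001 -1.   ] F [-14.8   3.4  61. ] w 0.0 q [-0.2   0.34 -0.65  0.58 -0.    1.34]
```

Call:
send_rows(
  increments=[
    [0,0,0,-4,0,0,-1],
    [0,0,0,-20,0,0,-1],
    [0,0,0,-50,0,0,-1],
    [0,0,0,-50,0,0,-1],
    [0,0,0,-20,50,-20,0.2],
    [0,0,0,0,50,-20,0.2],
    [0,0,0,0,50,-20,0.2],
    [0,0,0,0,50,-20,0.2],
    [0,0,0,0,0,0,0.2],
    [0,0,0,0,0,0,0.2],
  ],
)

```text
time_s: 26.22
eef_pos: [0.6343, 0.0724, 0.1961]
ee_rot: [0.492, 0.508, -0.493, 0.507]
force: [0.8, -0.3, -0.7]
grip_width: 0.601
```

Run:
```python
from h import *
f=grab_frame("wrist");save(f,"w10");W=cloud(f)
rep("knob",selreg(W,.58,.75,0.08,.25,.136,.150))
rep("cap",selreg(W,.40,.48,-.05,.03,.049,.06))
go((.6497,.1263,.128),1.67)
```

```text
knob 1085 mean [0.6494 0.1264 0.1406] rect [0.6497 0.1261] [0.0173 0.0174] 77.91 pc 45.08 min [0.6408 0.1173 0.1363] max [0.6584 0.1348 0.143 ]
cap 614 mean [ 0.4382 -0.0121  0.0511] rect [ 0.4377 -0.0126] [0.0238 0.0229] 7.0 pc -31.14 min [ 0.426  -0.0244  0.049 ] max [ 0.4496 -0.001   0.0534]
t 26.27 tcp [0.6341 0.0721 0.1966] yaw 1.65 xaxis [-0.001 -0.    -1.   ] F [-0.5  0.3  0.4] w 0.601 q [-0.    0.53  0.1   1.14 -0.    1.54]
turn -0.0003 shift mm [ 68.6  17.3 -53.7]
```

View pics/w10.png

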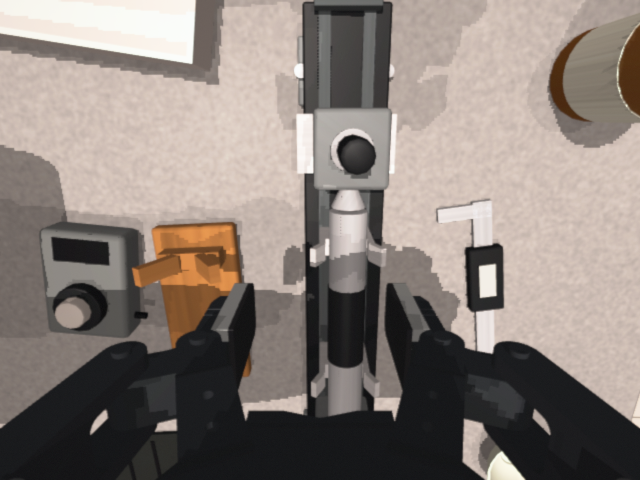

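Call:
send_rows(
  increments=[
    [0,0,0,0,10,-30,0.2],
    [0,0,0,0,7.3,-23.7,0.2],
    [0,0,0,40,0,0,0.2],
    [0,0,0,28,0,0,0.2],
    [0,0,0,0,0,0,0],
    [0,0,0,0,0,0,-1],
    [0,0,0,0,0,0,-1],
    [0,0,0,0,0,0,-1],
    [0,0,0,0,0,0,-1],
    [0,0,0,0,0,0,-1],
  ],
  force=40,
)

```text
time_s: 27.52
eef_pos: [0.6506, 0.1266, 0.1309]
ee_rot: [0.493, 0.507, -0.493, 0.507]
force: [-5.8, 0.1, 4.4]
grip_width: 0.191
```

Call:
send_rows(
  increments=[
    [0,0,0,0,0,-2,-1],
    [0,0,0,0,0,-3,-1],
    [0,0,0,0,0,-4,-1],
    [0,0,0,0,0,-5,-1],
    [0,0,0,0,0,-5,-1],
    [0,0,0,0,0,-5,-1],
    [0,0,0,0,0,-5,-1],
    [0,0,0,0,0,-5,-1],
    [0,0,0,0,0,-5,-1],
    [0,0,0,0,0,-4,-1],
    [0,0,0,0,0,0,-1],
    [0,0,0,0,0,0,-1],
  ],
)

```text
time_s: 29.02
eef_pos: [0.6492, 0.1696, 0.1309]
ee_rot: [0.493, 0.507, -0.493, 0.507]
force: [-5.8, -0.6, 4.6]
grip_width: 0.193
```

Call:
send_rows(
  increments=[
    [0,0,0,0,0,0,-0.4],
    [0,0,0,0,0,0,0],
    [0,0,0,0,0,0,0.2],
    [0,0,0,-30,0,0,0.2],
    [0,0,0,-40,0,0,0.2],
    [0,0,0,0,0,50,0.2],
    [0,0,0,0,0,50,0.2],
    [0,0,0,0,0,30,0.2],
    [0,0,0,0,0,0,0.2],
    [0,0,0,0,0,0,0.2],
  ],
)

```text
time_s: 30.28
eef_pos: [0.6534, 0.04, 0.1991]
ee_rot: [0.493, 0.507, -0.493, 0.507]
force: [0.2, 0.5, 0.7]
grip_width: 0.6
```

Run:
```python
from h import *
st()
f=grab_frame("wrist");save(f,"w11");W=cloud(f)
rep("knob",selreg(W,.58,.75,0.08,.25,.136,.150))
rep("rod",selreg(W,.62,.69,-0.1,.14,.092,.0995))
```

```text
t 30.27 tcp [0.6534 0.04   0.1991] yaw 1.66 xaxis [ 0.  0. -1.] F [0.2 0.5 0.7] w 0.6 q [-0.05  0.56  0.16  1.17  0.    1.49]
knob 16 mean [0.6488 0.1603 0.1373] rect [0.649  0.1603] [0.0053 0.0008] 1.32 pc -87.61 min [0.6463 0.1599 0.136 ] max [0.6516 0.1608 0.1387]
rod 7193 mean [0.653  0.0087 0.0947] rect [0.6528 0.0238] [0.0477 0.2321] 1.98 pc 1.63 min [ 0.628 -0.093  0.092] max [0.6785 0.1399 0.0995]
```

View pics/w11.png

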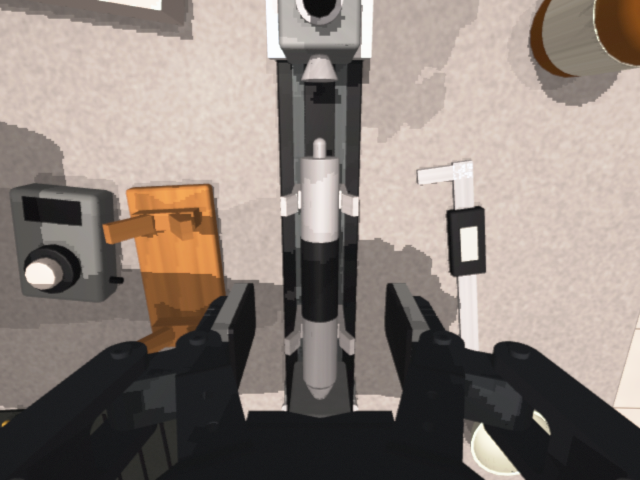

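Run:
```python
from h import *
f=grab_frame("wrist");W=cloud(f)
for y in np.arange(.076,.112,.002):
    q=selreg(W,.63,.68,y,y+.002,.08,.1)
    if len(q): print(round(y,3),len(q),q[:,0].min().round(4),q[:,0].max().round(4),q[:,2].max().round(4))
go((.653,.0085,.0805),1.67)
```

```text
0.076 132 0.6392 0.6631 0.0962
0.078 131 0.6392 0.663 0.0968
0.08 125 0.6391 0.6629 0.0959
0.082 131 0.6391 0.6628 0.0963
0.084 131 0.6391 0.6627 0.0973
0.086 150 0.6391 0.6626 0.0961
0.088 40 0.647 0.6545 0.0878
0.09 42 0.6469 0.6544 0.0881
0.092 48 0.6469 0.6544 0.0875
0.094 40 0.6468 0.6543 0.0883
0.096 41 0.6474 0.6542 0.0879
0.098 7 0.6492 0.6523 0.0859
t 30.38 tcp [0.6533 0.0407 0.199 ] yaw 1.73 xaxis [ 0.  0. -1.] F [-0.4  0.4 -0.3] w 0.6 q [-0.05  0.56  0.16  1.16  0.    1.49]
turn 0.001 shift mm [118.5  -1.3  32.2]
```

Call:
send_rows(
  increments=[
    [0,0,0,0,-1,32.7,0.2],
    [0,0,0,45,0,0,0.2],
    [0,0,0,45,0,0,0.2],
    [0,0,0,20,0,0,0.2],
    [0,0,0,8,0,0,0.2],
    [0,0,0,0,0,0,0.2],
    [0,0,0,0,0,0,-0.2],
    [0,0,0,0,0,0,-1],
    [0,0,0,0,0,0,-1],
    [0,0,0,0,0,0,-1],
    [0,0,0,0,0,0,-1],
  ],
  force=40,
)

```text
time_s: 31.75
eef_pos: [0.6541, 0.007, 0.0823]
ee_rot: [0.493, 0.507, -0.492, 0.508]
force: [-0.6, 1.1, 6.4]
grip_width: 0.284
```

Call:
send_rows(
  increments=[
    [0,0,0,0,0,-3,-1],
    [0,0,0,0,0,-4,-1],
    [0,0,0,0,0,-4,-1],
    [0,0,0,0,0,-3,-1],
    [0,0,0,0,0,0,-1],
    [0,0,0,-5,0,0,-1],
    [0,0,0,-20,0,0,-1],
    [0,0,0,-40,0,0,-1],
    [0,0,0,-20,0,0,-1],
    [0,0,0,0,0,0,-1],
    [0,0,0,0,0,0,-1],
  ],
)

```text
time_s: 33.12
eef_pos: [0.652, 0.0211, 0.1646]
ee_rot: [0.492, 0.508, -0.493, 0.507]
force: [-1.2, -0.1, -2.8]
grip_width: 0.279
```

Run:
```python
from h import *
f=grab_frame("wrist");save(f,"w12")
go((.532,-.0190,.165),5.1)
```

```text
t 33.17 tcp [0.6519 0.0211 0.1644] yaw 1.67 xaxis [-0.003  0.    -1.   ] F [-0.2  0.4 -2.9] w 0.278 q [-0.08  0.58  0.1   1.09  0.    1.46]
turn -0.0599 shift mm [  -0.3 -122.9   29.3]
```

View pics/w12.png

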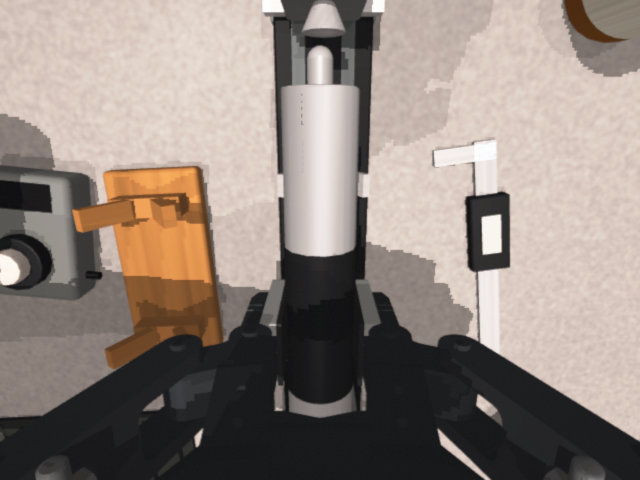

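Call:
send_rows(
  increments=[
    [-0.06,0,0,0,0,0,-1],
    [0,0,0,0,-40,10,-1],
    [0,0,0,0,-40,10,-1],
    [0,0,0,0,-30,9.3,-1],
    [0,0,0,0,-12.9,0,-1],
    [0,0,0,0,0,0,-1],
    [0,0,0,0,0,0,-1],
  ],
)

```text
time_s: 34.05
eef_pos: [0.5341, -0.019, 0.1659]
ee_rot: [0.477, 0.522, -0.477, 0.522]
force: [0.1, -0.6, -2.5]
grip_width: 0.279
```

Run:
```python
from h import *
go((.532,-.0195,.055),5.1)
f=grab_frame("wrist");save(f,"w13")
```

```text
t 34.05 tcp [ 0.5341 -0.019   0.1659] yaw 5.12 xaxis [ 0.001  0.    -1.   ] F [ 0.1 -0.6 -2.5] w 0.279 q [-0.17  0.36 -0.26  0.95  0.    1.31]
turn 0.0004 shift mm [110.9  -2.2   0.3]
```

View pics/w13.png

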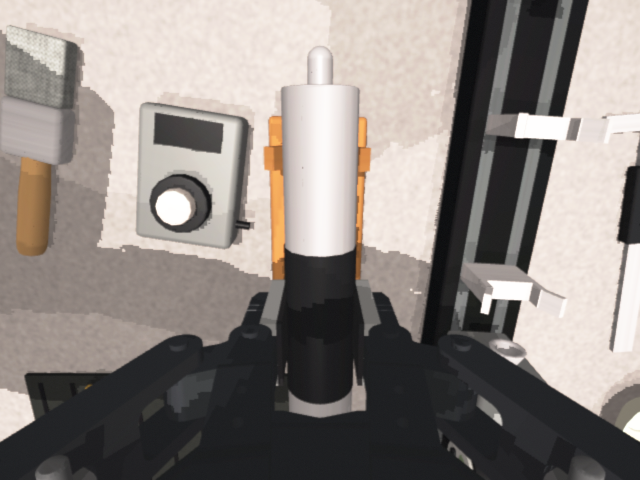

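Call:
send_rows(
  increments=[
    [0,0,0,40,-2.2,0,-1],
    [0,0,0,40,0,0,-1],
    [0,0,0,24,0,0,-1],
    [0,0,0,8,0,0,-1],
    [0,0,0,4,0,0,-1],
    [0,0,0,0,0,0,-1],
    [0,0,0,0,0,0,-1],
  ],
)

```text
time_s: 34.98
eef_pos: [0.5316, -0.0195, 0.0509]
ee_rot: [0.478, 0.521, -0.477, 0.522]
force: [-0.0, 0.5, -2.4]
grip_width: 0.273
```

Call:
send_rows(
  increments=[
    [0,0,0,1.5,0,0,-1],
    [0,0,0,1.5,0,0,-1],
    [0,0,0,0,0,0,-1],
  ],
)

```text
time_s: 35.35
eef_pos: [0.531, -0.0195, 0.047]
ee_rot: [0.477, 0.522, -0.477, 0.522]
force: [1.3, -0.0, -2.2]
grip_width: 0.281
```

Call:
send_rows(
  increments=[
    [0,0,0,1,0,0,-1],
    [0,0,0,0,0,0,-1],
  ],
)

```text
time_s: 35.6
eef_pos: [0.5312, -0.0194, 0.0462]
ee_rot: [0.477, 0.522, -0.477, 0.522]
force: [0.7, -0.3, -1.8]
grip_width: 0.276
```

Call:
send_rows(
  increments=[
    [0,0,0,1,0,0,-1],
    [0,0,0,0,0,0,-1],
  ],
)

```text
time_s: 35.85
eef_pos: [0.5314, -0.0195, 0.0453]
ee_rot: [0.478, 0.521, -0.477, 0.522]
force: [2.0, 0.2, 1.9]
grip_width: 0.273
```

Call:
send_rows(
  increments=[
    [0,0,0,1,0,0,-1],
    [0,0,0,0,0,0,-1],
  ],
)

```text
time_s: 36.1
eef_pos: [0.5317, -0.0194, 0.0448]
ee_rot: [0.478, 0.521, -0.477, 0.522]
force: [1.2, 0.4, 8.6]
grip_width: 0.272
```

Call:
send_rows(
  increments=[
    [0,0,0,0,0,0,-0.3],
    [0,0,0,0,0,0,-0.1],
    [0,0,0,0,0,0,0.1],
    [0,0,0,0,0,0,0.1],
    [0,0,0,-20,0,0,0.1],
    [0,0,0,-50,0,0,0.1],
    [0,0,0,-60,0,0,0.1],
    [0,0,0,-30,0,0,0.5],
    [0,0,0,0,0,0,0.5],
  ],
)

```text
time_s: 37.22
eef_pos: [0.5323, -0.0196, 0.2064]
ee_rot: [0.478, 0.52, -0.476, 0.523]
force: [0.4, 0.3, -0.1]
grip_width: 0.748
```

Run:
```python
from h import *
st()
f=grab_frame("wrist");save(f,"w14")
for n in ("bar1","mat"):
  for cam in("top","scene"):
    f=grab_frame(cam);W=cloud(f)
    if n=="bar1": save(f,"q_"+cam)
    for r in regions_of(cam,n)[:3]:
        p=W[r["pixels"]];p=p[~np.isnan(p[:,0])];print(n,cam,round(r["confidence"],2),np.round(r["box"]));rep(n,p[p[:,2]<.05])
```

```text
t 37.23 tcp [ 0.5323 -0.0196  0.2064] yaw 5.1 xaxis [ 0.005 -0.001 -1.   ] F [ 0.4  0.3 -0.1] w 0.748 q [-0.17  0.32 -0.2   1.04 -0.    1.31]
bar1 top 0.69 [308. 153. 183.  41.]
bar1 1414 mean [0.6424 0.0435 0.035 ] rect [0.6612 0.0052] [0.0897 0.4487] 1.84 pc -0.05 min [ 0.6108 -0.219  -0.0062] max [0.7009 0.229  0.05  ]
bar1 top 0.64 [426. 271.  73.  11.]
bar1 683 mean [ 0.3622 -0.2716  0.0293] rect [ 0.3622 -0.2751] [0.0243 0.1775] 5.94 pc 6.13 min [ 0.3442 -0.3629  0.0019] max [ 0.3808 -0.1869  0.0367]
bar1 scene 0.88 [226. 256.  60.  30.]
bar1 639 mean [ 0.368  -0.275   0.0241] rect [ 0.3642 -0.2745] [0.0295 0.1702] 6.3 pc 5.73 min [ 0.3448 -0.3591  0.0014] max [ 0.3852 -0.1897  0.0357]
bar1 scene 0.28 [196. 369.  36.  42.]
bar1 181 mean [ 0.7192 -0.3757  0.0261] rect [ 0.6759 -0.3807] [0.0529 0.1117] 89.31 pc 77.69 min [ 0.6198 -0.4077 -0.0051] max [ 0.7317 -0.3546  0.0499]
mat top 0.74 [427. 246. 100. 110.]
mat 8430 mean [ 0.4255 -0.285   0.0048] rect [ 0.4222 -0.2848] [0.2551 0.2214] 4.99 pc -82.63 min [ 0.2862 -0.4051 -0.0063] max [ 0.556  -0.1681  0.0358]
mat scene 0.68 [326. 279.  52.  39.]
mat 702 mean [ 0.5508 -0.0216  0.0162] rect [ 0.543  -0.0177] [0.1483 0.0961] 72.48 pc 2.79 min [ 0.4794 -0.0954 -0.0038] max [0.5722 0.0592 0.05  ]
mat scene 0.64 [346. 316. 162.  75.]
mat 2967 mean [0.6663 0.0034 0.0353] rect [0.6417 0.0173] [0.1051 0.4382] 0.94 pc 2.55 min [ 0.5856 -0.2012 -0.0049] max [0.6972 0.2358 0.05  ]
mat scene 0.61 [225. 277.  93.  93.]
mat 5311 mean [ 0.438  -0.2866  0.0039] rect [ 0.4187 -0.2843] [0.2606 0.2204] 5.03 pc -77.73 min [ 0.2903 -0.4023 -0.0065] max [ 0.5551 -0.1698  0.0329]
```

View pics/w14.png

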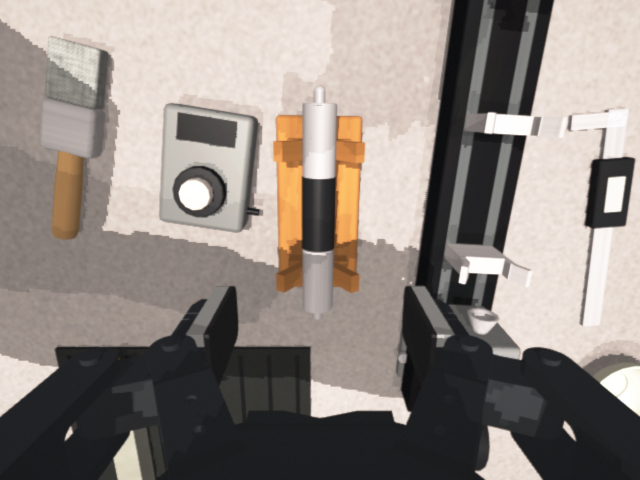

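View pics/q_scene.png

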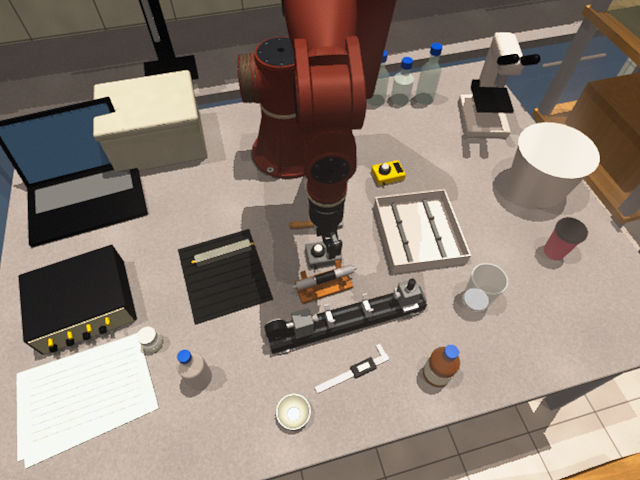

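Run:
```python
from h import *
go((.363,-.275,.18),6.0)
```

```text
t 37.67 tcp [ 0.5305 -0.0194  0.2033] yaw 5.1 xaxis [-0.001  0.    -1.   ] F [ 0.3 -0.1 -1.4] w 0.75 q [-0.17  0.33 -0.21  1.04 -0.    1.31]
turn -0.0157 shift mm [  23.5 -193.3  236.7]
```

Call:
send_rows(
  increments=[
    [-0.016,0,0,0,-30,40,0.3],
    [0,0,0,0,-40,45,0.3],
    [0,0,0,0,-40,45,0.3],
    [0,0,0,0,-40,45,0.3],
    [0,0,0,23,-30,45,0.3],
    [0,0,0,0,-13,17,0.3],
    [0,0,0,0,0,0,0.3],
    [0,0,0,0,0,0,0.3],
  ],
)

```text
time_s: 38.67
eef_pos: [0.3633, -0.2744, 0.181]
ee_rot: [0.473, 0.526, -0.473, 0.526]
force: [0.2, -0.3, -0.5]
grip_width: 0.652
```

Run:
```python
from h import *
f=grab_frame("wrist");save(f,"w15");W=cloud(f)
r=regions_of("wrist","bar1")[0];print(r["confidence"],r["box"]);p=W[r["pixels"]];p=p[~np.isnan(p[:,0])]
rep("bar",p);rep("bartop",p[(p[:,2]>.0265)&(p[:,2]<.033)])
p=selreg(W,.32,.42,-.4,-.15,.0265,.034);rep("sel",p)
for y in np.arange(-.38,-.18,.015):
    q=p[(p[:,1]>y)&(p[:,1]<y+.015)]
    if len(q)>10: print(round(y+.0075,4),q[:,0].min().round(4),q[:,0].max().round(4),len(q))
go((.363,-.275,.0185),6.0)
```

```text
0.89 [316.9, 203.1, 38.9, 231.4]
bar 7138 mean [ 0.3599 -0.2677  0.0277] rect [ 0.3608 -0.2754] [0.0271 0.1854] 5.33 pc 5.82 min [ 0.3401 -0.368   0.0019] max [ 0.3807 -0.183   0.0308]
bartop 6810 mean [ 0.36   -0.269   0.0281] rect [ 0.3606 -0.275 ] [0.025  0.1591] 5.9 pc 5.86 min [ 0.3408 -0.3549  0.0265] max [ 0.3807 -0.1948  0.0308]
sel 6813 mean [ 0.36   -0.269   0.0281] rect [ 0.3606 -0.275 ] [0.025  0.1591] 5.92 pc 5.87 min [ 0.3401 -0.3549  0.0265] max [ 0.3807 -0.1948  0.0308]
-0.3575 0.3562 0.3807 137
-0.3425 0.3549 0.3804 531
-0.3275 0.3535 0.3786 542
-0.3125 0.3513 0.3772 577
-0.2975 0.3499 0.3762 610
-0.2825 0.3486 0.3744 631
-0.2675 0.3472 0.3727 645
-0.2525 0.3451 0.371 679
-0.2375 0.3438 0.37 718
-0.2225 0.3424 0.3683 749
-0.2075 0.3411 0.3666 769
-0.1925 0.3401 0.3647 225
t 38.77 tcp [ 0.3636 -0.2742  0.1811] yaw 6.09 xaxis [ 0.  0. -1.] F [ 0.4 -0.6 -0.6] w 0.648 q [-0.81  0.21 -0.44  0.93  0.    0.66]
turn 0.0016 shift mm [162.6  -0.8   0.8]
```

View pics/w15.png

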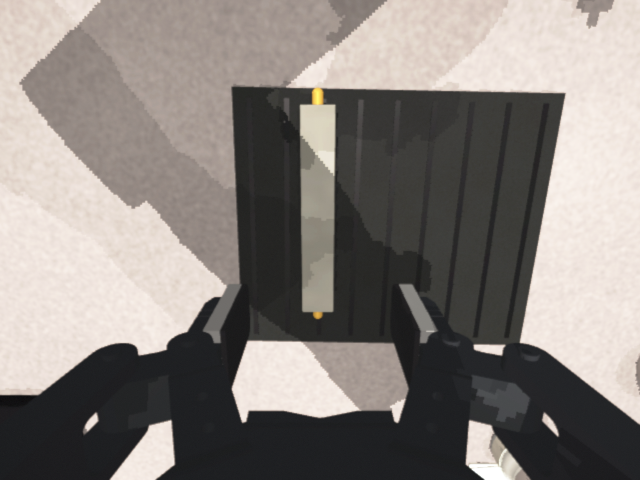

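Call:
send_rows(
  increments=[
    [0,0,0,40,-2.7,0.5,0.3],
    [0,0,0,50,0,0,0.3],
    [0,0,0,45,0,0,0.3],
    [0,0,0,20,0,0,0.3],
    [0,0,0,6,0,0,0.3],
    [0,0,0,0,0,0,0.3],
    [0,0,0,0,0,0,-0.2],
    [0,0,0,0,0,0,-1],
    [0,0,0,0,0,0,-1],
    [0,0,0,0,0,0,-1],
    [0,0,0,0,0,0,-1],
  ],
  force=40,
)

```text
time_s: 40.15
eef_pos: [0.3611, -0.2762, 0.0211]
ee_rot: [0.473, 0.525, -0.473, 0.526]
force: [0.7, 2.6, 7.8]
grip_width: 0.289
```

Call:
send_rows(
  increments=[
    [0,0,0,-5,0,0,-1],
    [0,0,0,-30,0,0,-1],
    [0,0,0,-50,0,0,-1],
    [0,0,0,-50,0,0,-1],
    [0,0,0,-20,0,0,-1],
    [0,0,0,0,0,0,-1],
    [0,0,0,0,0,0,-1],
  ],
)

```text
time_s: 41.02
eef_pos: [0.3599, -0.2752, 0.1741]
ee_rot: [0.473, 0.526, -0.473, 0.525]
force: [-0.4, -0.2, -3.0]
grip_width: 0.283
```

Run:
```python
from h import *
f=grab_frame("wrist");save(f,"w16");W=cloud(f)
go((.6525,.022,.175),1.67)
```

```text
t 41.08 tcp [ 0.3598 -0.275   0.1738] yaw 6.01 xaxis [-0.002  0.002 -1.   ] F [-0.2 -0.3 -2.5] w 0.279 q [-0.81  0.21 -0.45  0.91 -0.    0.65]
turn 0.0758 shift mm [  -1.2  301.3 -288.4]
```

View pics/w16.png

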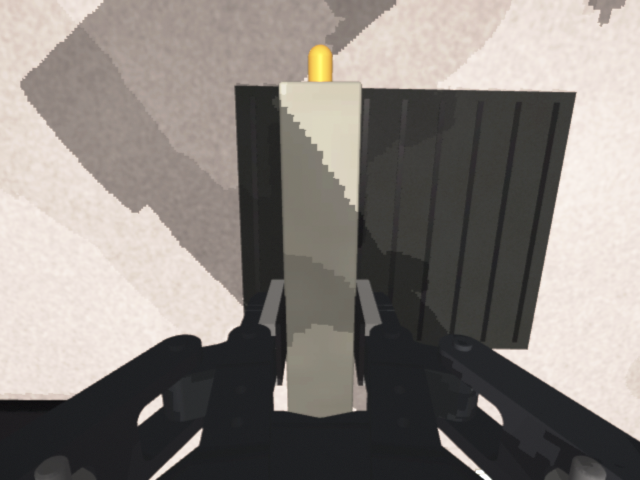

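Call:
send_rows(
  increments=[
    [0.076,0,0,0,0,0,-1],
    [0,0,0,0,30,-30,-1],
    [0,0,0,0,40,-37,-1],
    [0,0,0,0,40,-37,-1],
    [0,0,0,0,40,-37,-1],
    [0,0,0,0,40,-37,-1],
    [0,0,0,0,40,-37,-1],
    [0,0,0,0,40,-37,-1],
    [0,0,0,0,31,-36,-1],
    [0,0,0,0,0,0,-1],
    [0,0,0,0,0,0,-1],
  ],
)

```text
time_s: 42.45
eef_pos: [0.652, 0.0209, 0.1733]
ee_rot: [0.492, 0.508, -0.493, 0.507]
force: [-0.3, -0.3, -3.4]
grip_width: 0.28
```

Run:
```python
from h import *
go((.6535,.0205,.1),1.67)
f=grab_frame("wrist");save(f,"w17");W=cloud(f)
p=selreg(W,.61,.70,.03,.14,.15,.2)
p=p[(p[:,2]<.188)]
for y in np.arange(.086,.12,.002):
    q=p[(p[:,1]>y)&(p[:,1]<y+.002)]
    if len(q): print(round(y,3),len(q),q[:,0].min().round(4),q[:,0].max().round(4),q[:,2].max().round(4),np.median(q[:,2]).round(4))
```

```text
t 42.45 tcp [0.652  0.0209 0.1733] yaw 1.69 xaxis [-0.003 -0.    -1.   ] F [-0.3 -0.3 -3.4] w 0.28 q [-0.08  0.58  0.11  1.11 -0.    1.46]
turn 0.0003 shift mm [73.3  1.7  0.5]
0.086 528 0.6372 0.6618 0.1827 0.1802
0.088 541 0.6372 0.6616 0.1819 0.1803
0.09 555 0.6368 0.6619 0.182 0.1802
0.092 558 0.6367 0.6618 0.1825 0.1803
0.094 571 0.6368 0.6617 0.1822 0.1803
0.096 570 0.6369 0.6615 0.1822 0.1803
0.098 572 0.6368 0.6614 0.1821 0.1803
0.1 570 0.6369 0.6616 0.1821 0.1801
0.102 138 0.6452 0.6611 0.1807 0.1717
0.104 156 0.6451 0.6526 0.1738 0.1713
0.106 165 0.6451 0.6526 0.1736 0.171
0.108 162 0.6451 0.6525 0.173 0.1711
0.11 156 0.645 0.6524 0.1731 0.1711
0.112 90 0.6453 0.652 0.1721 0.1702
```

View pics/w17.png

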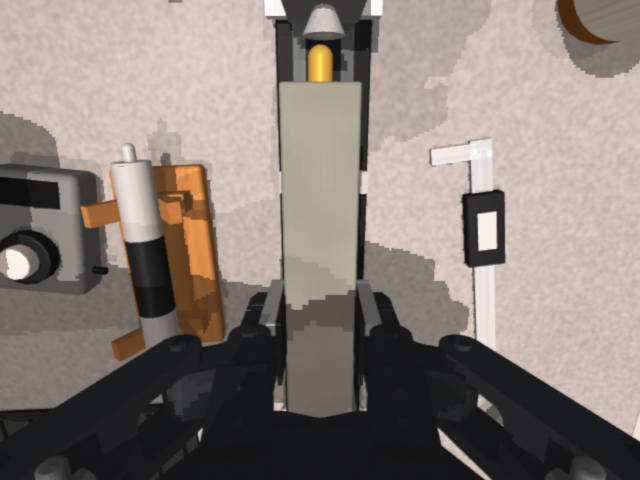

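Call:
send_rows(
  increments=[
    [0,0,0,35,1.7,0,-1],
    [0,0,0,25,0,0,-1],
    [0,0,0,14,0,0,-1],
    [0,0,0,5,0,0,-1],
    [0,0,0,2,0,0,-1],
    [0,0,0,0,0,0,-1],
    [0,0,0,0,0,0,-1],
  ],
)

```text
time_s: 43.38
eef_pos: [0.6551, 0.0209, 0.0947]
ee_rot: [0.493, 0.507, -0.492, 0.508]
force: [0.3, -0.1, -3.1]
grip_width: 0.281
```

Call:
send_rows(
  increments=[
    [0,0,0,1.5,0,0,-1],
    [0,0,0,0,0,0,-1],
    [0,0,0,0,0,0,-1],
  ],
)

```text
time_s: 43.75
eef_pos: [0.6546, 0.021, 0.0925]
ee_rot: [0.493, 0.507, -0.493, 0.507]
force: [0.5, -0.5, -2.7]
grip_width: 0.284
```

Call:
send_rows(
  increments=[
    [0,0,0,1,0,0,-1],
    [0,0,0,0,0,0,-1],
    [0,0,0,0,0,0,-1],
  ],
)

```text
time_s: 44.12
eef_pos: [0.6547, 0.021, 0.0915]
ee_rot: [0.493, 0.507, -0.493, 0.507]
force: [0.8, -0.3, -1.7]
grip_width: 0.285
```

Call:
send_rows(
  increments=[
    [0,0,0,1,-1.7,0,-1],
    [0,0,0,0,0,0,-1],
    [0,0,0,0,0,0,-1],
  ],
)

```text
time_s: 44.5
eef_pos: [0.653, 0.0209, 0.0906]
ee_rot: [0.493, 0.507, -0.493, 0.507]
force: [0.2, 0.4, -2.5]
grip_width: 0.283
```

Call:
send_rows(
  increments=[
    [0,0,0,1,0,0,-1],
    [0,0,0,0,0,0,-1],
    [0,0,0,0,0,0,-1],
  ],
)

```text
time_s: 44.88
eef_pos: [0.653, 0.0209, 0.0895]
ee_rot: [0.493, 0.507, -0.493, 0.507]
force: [0.7, -0.7, -2.3]
grip_width: 0.286
```

Call:
send_rows(
  increments=[
    [0,0,0,1,0,0,-1],
    [0,0,0,0,0,0,-1],
    [0,0,0,0,0,0,-1],
  ],
)

```text
time_s: 45.25
eef_pos: [0.653, 0.0209, 0.0886]
ee_rot: [0.493, 0.507, -0.493, 0.507]
force: [-1.5, -0.4, -1.2]
grip_width: 0.284
```

Call:
send_rows(
  increments=[
    [0,0,0,0.7,0,0,-1],
    [0,0,0,0,0,0,-1],
    [0,0,0,0,0,0,-1],
  ],
)

```text
time_s: 45.62
eef_pos: [0.6531, 0.0209, 0.0886]
ee_rot: [0.493, 0.507, -0.493, 0.507]
force: [-3.3, -0.8, 7.0]
grip_width: 0.284
```

Call:
send_rows(
  increments=[
    [0,0,0,0.7,0,0,-1],
    [0,0,0,0,0,0,-1],
    [0,0,0,0,0,0,-1],
  ],
)

```text
time_s: 46.0
eef_pos: [0.6531, 0.0209, 0.0886]
ee_rot: [0.493, 0.507, -0.492, 0.507]
force: [-5.2, 0.8, 12.6]
grip_width: 0.282
```

Call:
send_rows(
  increments=[
    [0,0,0,-1,0,0,-0.3],
    [0,0,0,0,0,0,0.0],
    [0,0,0,0,0,0,0.2],
    [0,0,0,-40,0,0,0.2],
    [0,0,0,-50,0,0,0.2],
    [0,0,0,-20,0,0,0.2],
    [0,0,0,0,0,0,0.2],
    [0,0,0,0,0,0,0.2],
  ],
)

```text
time_s: 47.0
eef_pos: [0.6524, 0.0209, 0.1968]
ee_rot: [0.492, 0.508, -0.493, 0.507]
force: [-0.4, -0.7, -1.3]
grip_width: 0.598
```

Run:
```python
from h import *
f=grab_frame("wrist");save(f,"w18");W=cloud(f)
p=selreg(W,.61,.70,.03,.14,.08,.101)
for y in np.arange(.09,.12,.002):
    q=p[(p[:,1]>y)&(p[:,1]<y+.002)]
    if len(q): print(round(y,3),len(q),q[:,0].min().round(4),q[:,0].max().round(4),np.median(q[:,2]).round(4))
go((.6488,.1690,.13),1.67)
```

```text
0.09 156 0.6382 0.6623 0.0955
0.092 161 0.6382 0.6622 0.0957
0.094 150 0.6381 0.6621 0.0955
0.096 163 0.6381 0.6626 0.0956
0.098 165 0.638 0.6626 0.0955
0.1 156 0.638 0.6625 0.0954
0.102 45 0.6463 0.6618 0.0868
0.104 49 0.6463 0.6534 0.0866
0.106 42 0.6462 0.6533 0.0863
0.108 51 0.6462 0.6533 0.0867
0.11 43 0.6461 0.6532 0.0864
0.112 27 0.6467 0.6525 0.0855
t 47.05 tcp [0.6522 0.021  0.1965] yaw 1.66 xaxis [-0.002  0.    -1.   ] F [-1.6 -0.2  0.1] w 0.6 q [-0.08  0.56  0.15  1.16  0.    1.46]
turn -0.0001 shift mm [  66.5    1.1 -148.1]
```

View pics/w18.png

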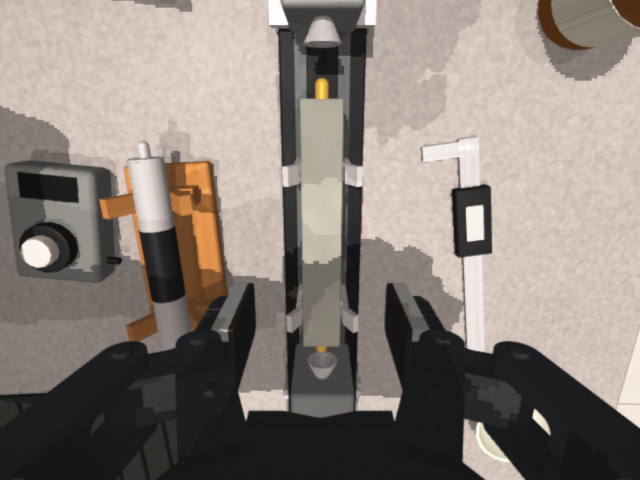

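Call:
send_rows(
  increments=[
    [0,0,0,0,0,-50,0.2],
    [0,0,0,0,0,-50,0.2],
    [0,0,0,0,1,-40,0.2],
    [0,0,0,0,0,-8,0.2],
    [0,0,0,40,0,0,0.2],
    [0,0,0,27,0,0,0.2],
    [0,0,0,0,0,0,0],
    [0,0,0,0,0,0,-1],
    [0,0,0,0,0,0,-1],
    [0,0,0,0,0,0,-1],
    [0,0,0,0,0,0,-1],
    [0,0,0,0,0,0,-1],
  ],
  force=40,
)

```text
time_s: 48.55
eef_pos: [0.6493, 0.1685, 0.1325]
ee_rot: [0.493, 0.507, -0.493, 0.507]
force: [-5.5, -1.1, 3.6]
grip_width: 0.193
```

Call:
send_rows(
  increments=[
    [0,0,0,0,0,5,-1],
    [0,0,0,0,0,5,-1],
    [0,0,0,0,0,5,-1],
    [0,0,0,0,0,5,-1],
    [0,0,0,0,0,4,-1],
    [0,0,0,0,0,4,-1],
    [0,0,0,0,0,4,-1],
    [0,0,0,0,0,3,-1],
    [0,0,0,0,0,3,-1],
    [0,0,0,0,0,0,-1],
    [0,0,0,0,0,0,-1],
  ],
)

```text
time_s: 49.92
eef_pos: [0.6504, 0.1313, 0.1325]
ee_rot: [0.493, 0.508, -0.492, 0.507]
force: [-4.9, 1.1, 2.6]
grip_width: 0.191
```

Call:
send_rows(
  increments=[
    [0,0,0,0,0,2,-1],
    [0,0,0,0,0,1,-1],
    [0,0,0,0,0,0,-1],
    [0,0,0,0,0,0,-1],
  ],
)

```text
time_s: 50.42
eef_pos: [0.6505, 0.1288, 0.1325]
ee_rot: [0.493, 0.508, -0.492, 0.507]
force: [-4.0, 4.2, 3.0]
grip_width: 0.192
```

Call:
send_rows(
  increments=[
    [0,0,0,0,0,1,-1],
    [0,0,0,0,0,1,-1],
    [0,0,0,0,0,0,-1],
    [0,0,0,0,0,0,-1],
  ],
)

```text
time_s: 50.92
eef_pos: [0.6505, 0.127, 0.1325]
ee_rot: [0.493, 0.508, -0.492, 0.507]
force: [-5.5, 4.9, 1.8]
grip_width: 0.192
```

Call:
send_rows(
  increments=[
    [0,0,0,0,0,1,-1],
    [0,0,0,0,0,1,-1],
    [0,0,0,0,0,0,-1],
    [0,0,0,0,0,0,-1],
  ],
)

```text
time_s: 51.42
eef_pos: [0.6506, 0.1255, 0.1324]
ee_rot: [0.493, 0.508, -0.492, 0.507]
force: [-4.9, 7.5, 2.2]
grip_width: 0.194
```

Call:
send_rows(
  increments=[
    [0,0,0,0,0,1,-1],
    [0,0,0,0,0,0,-1],
    [0,0,0,0,0,0,-1],
  ],
)

```text
time_s: 51.8
eef_pos: [0.6506, 0.1252, 0.1325]
ee_rot: [0.493, 0.509, -0.491, 0.507]
force: [-5.0, 9.6, 3.1]
grip_width: 0.191
```

Call:
send_rows(
  increments=[
    [0,0,0,0,0,1,-1],
    [0,0,0,0,0,0,-1],
    [0,0,0,0,0,0,-1],
  ],
)

```text
time_s: 52.18
eef_pos: [0.6506, 0.125, 0.1325]
ee_rot: [0.494, 0.509, -0.491, 0.506]
force: [-5.1, 13.1, 2.6]
grip_width: 0.192
```

Call:
send_rows(
  increments=[
    [0,0,0,0,0,1,-1],
    [0,0,0,0,0,1,-1],
    [0,0,0,0,0,0,-1],
    [0,0,0,0,0,0,-1],
  ],
)

```text
time_s: 52.68
eef_pos: [0.6506, 0.1246, 0.1325]
ee_rot: [0.494, 0.51, -0.49, 0.506]
force: [-5.0, 19.8, 2.2]
grip_width: 0.192
```

Call:
send_rows(
  increments=[
    [0,0,0,0,0,-3,-1],
    [0,0,0,0,0,-2.5,-1],
    [0,0,0,0,0,0,-1],
    [0,0,0,0,0,0,-0.4],
    [0,0,0,0,0,0,0],
    [0,0,0,0,0,0,0.2],
    [0,0,0,-30,0,0,0.2],
    [0,0,0,-45,0,0,0.2],
    [0,0,0,0,0,30,0.2],
    [0,0,0,0,0,40,0.2],
    [0,0,0,0,0,0,0.2],
    [0,0,0,0,0,0,0.2],
  ],
)

```text
time_s: 54.18
eef_pos: [0.653, 0.0555, 0.2061]
ee_rot: [0.493, 0.507, -0.493, 0.507]
force: [0.3, -0.1, 0.5]
grip_width: 0.6
```

Run:
```python
from h import *
f=grab_frame("wrist");save(f,"w19");W=cloud(f)
rep("knob",selreg(W,.58,.75,0.08,.25,.136,.150))
p=selreg(W,.63,.68,-.05,.1,.08,.1)
for y in np.arange(.08,.1,.002):
    q=p[(p[:,1]>y)&(p[:,1]<y+.002)]
    if len(q): print(round(y,3),len(q),np.median(q[:,2]).round(4))
go((.438,-.0127,.094),1.67)
```

```text
knob 1049 mean [0.6497 0.1262 0.1406] rect [0.6497 0.1262] [0.0174 0.017 ] 45.18 pc -42.27 min [0.6412 0.1175 0.1366] max [0.6584 0.135  0.143 ]
0.08 127 0.0967
0.082 124 0.0967
0.084 131 0.0966
0.086 210 0.0904
0.088 53 0.0928
0.09 110 0.0928
0.092 100 0.0917
0.094 95 0.091
0.096 79 0.0903
0.098 69 0.0894
t 54.23 tcp [0.653  0.056  0.2061] yaw 1.68 xaxis [ 0.  0. -1.] F [-0.3  1.2  0.7] w 0.601 q [-0.03  0.56  0.17  1.18  0.    1.52]
turn 0.0001 shift mm [ 112.1 -216.9   62.4]
```

View pics/w19.png

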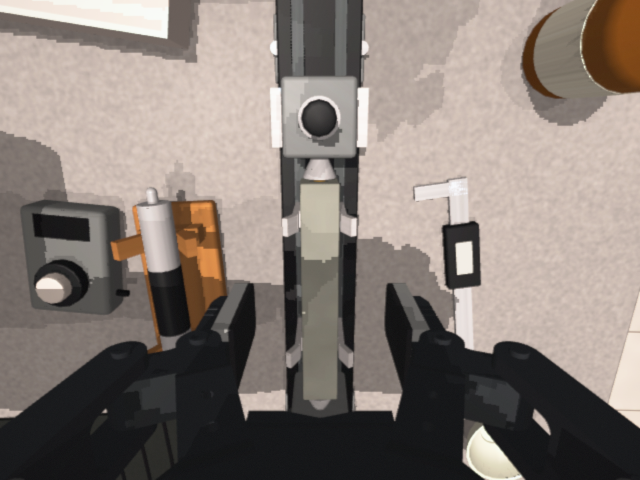

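Call:
send_rows(
  increments=[
    [0,0,0,0,-50,15,-1],
    [0,0,0,0,-50,15,-1],
    [0,0,0,0,-50,15,-1],
    [0,0,0,20,-45,17.4,-1],
    [0,0,0,40,-21.9,0,-1],
    [0,0,0,37,0,0,-1],
    [0,0,0,15,0,0,-1],
    [0,0,0,0,0,0,-1],
    [0,0,0,0,0,0,-1],
  ],
)

```text
time_s: 55.35
eef_pos: [0.4386, -0.0129, 0.0948]
ee_rot: [0.493, 0.507, -0.492, 0.508]
force: [-0.1, -0.2, -0.1]
grip_width: -0.002
```

Run:
```python
from h import *
go((.438,-.0130,.0575),1.67)
```

```text
t 55.35 tcp [ 0.4386 -0.0129  0.0948] yaw 1.71 xaxis [ 0.001 -0.    -1.   ] F [-0.1 -0.2 -0.1] w -0.002 q [-0.2   0.28 -0.6   0.68  0.    1.34]
turn 0.0007 shift mm [37.3 -0.6  0. ]
```

Call:
send_rows(
  increments=[
    [0,0,0,20,-0.6,0,-1],
    [0,0,0,10,0,0,-1],
    [0,0,0,3,0,0,-1],
    [0,0,0,2,0,0,-1],
    [0,0,0,2,0,0,-1],
    [0,0,0,0,0,0,-1],
    [0,0,0,0,0,0,-1],
  ],
)

```text
time_s: 56.22
eef_pos: [0.4375, -0.0132, 0.0573]
ee_rot: [0.493, 0.507, -0.493, 0.507]
force: [-1.9, 2.1, 5.4]
grip_width: -0.001
```

Call:
send_rows(
  increments=[
    [0,0,0,1,0,0,-1],
    [0,0,0,0,0,0,-1],
  ],
)

```text
time_s: 56.48
eef_pos: [0.4376, -0.0132, 0.0568]
ee_rot: [0.493, 0.507, -0.493, 0.507]
force: [-4.5, 2.7, 17.1]
grip_width: 0.001
```

Call:
send_rows(
  increments=[
    [0,0,0,0.7,0,0,-1],
    [0,0,0,0,0,0,-1],
  ],
)

```text
time_s: 56.72
eef_pos: [0.4376, -0.0132, 0.0566]
ee_rot: [0.493, 0.507, -0.492, 0.507]
force: [-7.3, 3.7, 27.7]
grip_width: 0.003
```

Fully down (27 N, hard stop). Release and return to the knob.

Call:
send_rows(
  increments=[
    [0,0,0,-4,0,0,-1],
    [0,0,0,-20,0,0,-1],
    [0,0,0,-50,0,0,-1],
    [0,0,0,-50,0,0,-1],
    [0,0,0,-20,50,-20,0.2],
    [0,0,0,0,50,-20,0.2],
    [0,0,0,0,50,-20,0.2],
    [0,0,0,0,50,-20,0.2],
    [0,0,0,0,0,0,0.2],
    [0,0,0,0,0,0,0.2],
  ],
)

```text
time_s: 57.98
eef_pos: [0.6345, 0.0723, 0.1987]
ee_rot: [0.492, 0.507, -0.493, 0.507]
force: [1.1, 0.2, -0.8]
grip_width: 0.602
```

Run:
```python
from h import *
f=grab_frame("wrist");save(f,"w20");W=cloud(f)
rep("knob",selreg(W,.58,.75,0.08,.25,.136,.150))
rep("cap",selreg(W,.40,.48,-.05,.03,.049,.06))
p=selreg(W,.63,.68,.02,.085,.08,.1);print(np.median(p[:,2]))
go((.6497,.1262,.13),1.67)
```

```text
knob 1059 mean [0.6495 0.1264 0.1406] rect [0.6498 0.1261] [0.0173 0.0173] 77.96 pc 39.81 min [0.641  0.1175 0.1361] max [0.6585 0.1351 0.1432]
cap 617 mean [ 0.4383 -0.0121  0.0511] rect [ 0.4377 -0.0127] [0.023  0.0227] 70.83 pc -44.75 min [ 0.4259 -0.024   0.049 ] max [ 0.4493 -0.0009  0.0529]
0.09641999511096566
t 58.02 tcp [0.6342 0.0721 0.1991] yaw 1.65 xaxis [-0.001 -0.    -1.   ] F [-0.  -0.3  0.5] w 0.6 q [-0.    0.53  0.11  1.14 -0.    1.54]
turn -0.0004 shift mm [ 69.1  17.1 -53.6]
```

Call:
send_rows(
  increments=[
    [0,0,0,0,10,-30,0.2],
    [0,0,0,0,7.1,-23.6,0.2],
    [0,0,0,40,0,0,0.2],
    [0,0,0,29,0,0,0.2],
    [0,0,0,0,0,0,0],
    [0,0,0,0,0,0,-1],
    [0,0,0,0,0,0,-1],
    [0,0,0,0,0,0,-1],
    [0,0,0,0,0,0,-1],
    [0,0,0,0,0,0,-1],
  ],
  force=40,
)

```text
time_s: 59.28
eef_pos: [0.6505, 0.1266, 0.1323]
ee_rot: [0.493, 0.507, -0.492, 0.507]
force: [-4.4, -0.2, 7.2]
grip_width: 0.19
```

Call:
send_rows(
  increments=[
    [0,0,0,0,0,-2,-1],
    [0,0,0,0,0,-3,-1],
    [0,0,0,0,0,-4,-1],
    [0,0,0,0,0,-5,-1],
    [0,0,0,0,0,-5,-1],
    [0,0,0,0,0,-5,-1],
    [0,0,0,0,0,-5,-1],
    [0,0,0,0,0,-5,-1],
    [0,0,0,0,0,-5,-1],
    [0,0,0,0,0,-4,-1],
    [0,0,0,0,0,0,-1],
    [0,0,0,0,0,0,-1],
  ],
)

```text
time_s: 60.78
eef_pos: [0.6493, 0.1696, 0.1324]
ee_rot: [0.493, 0.507, -0.492, 0.507]
force: [-5.2, 0.2, 5.9]
grip_width: 0.192
```

Call:
send_rows(
  increments=[
    [0,0,0,0,0,0,-0.4],
    [0,0,0,0,0,0,0],
    [0,0,0,0,0,0,0.2],
    [0,0,0,-30,0,0,0.2],
    [0,0,0,-40,0,0,0.2],
    [0,0,0,0,0,50,0.2],
    [0,0,0,0,0,50,0.2],
    [0,0,0,0,0,30,0.2],
    [0,0,0,0,0,0,0.2],
    [0,0,0,0,0,0,0.2],
  ],
)

```text
time_s: 62.02
eef_pos: [0.6531, 0.04, 0.2004]
ee_rot: [0.493, 0.507, -0.493, 0.507]
force: [-0.4, -0.9, -0.6]
grip_width: 0.599
```

Run:
```python
from h import *
f=grab_frame("wrist");save(f,"w21");W=cloud(f)
p=selreg(W,.63,.68,-.05,.13,.08,.1)
for y in np.arange(.076,.12,.002):
    q=p[(p[:,1]>y)&(p[:,1]<y+.002)]
    if len(q): print(round(y,3),len(q),np.median(q[:,2]).round(4))
go((.653,.0075,.0865),1.67)
# box precise
f=grab_frame("top");W=cloud(f);save(f,"t3",(120,170,250,310),4)
rep("rim",selreg(W,.28,.6,.15,.45,.042,.05))
```

```text
0.076 135 0.0954
0.078 138 0.0953
0.08 136 0.0955
0.082 132 0.0954
0.084 137 0.0954
0.086 175 0.0931
0.088 42 0.0863
0.09 40 0.0861
0.092 46 0.0864
0.094 42 0.0862
0.096 35 0.0855
0.098 11 0.0838
t 62.08 tcp [0.653  0.0405 0.2004] yaw 1.7 xaxis [ 0.  0. -1.] F [ 0.8 -0.4 -0.2] w 0.601 q [-0.05  0.56  0.16  1.17  0.    1.49]
turn 0.0005 shift mm [113.9  -1.   33. ]
rim 316 mean [0.4638 0.383  0.0454] rect [0.4416 0.3429] [0.1343 0.244 ] 83.22 pc 74.23 min [0.3157 0.2623 0.042 ] max [0.569  0.4226 0.0499]
```

View pics/w21.png

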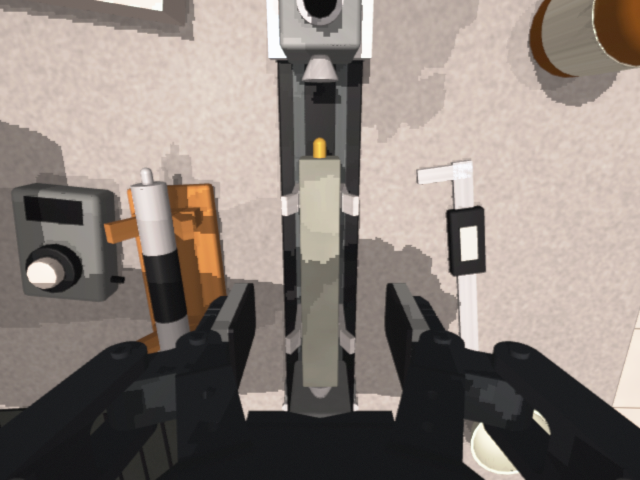

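Call:
send_rows(
  increments=[
    [0,0,0,0,-1,33,0.2],
    [0,0,0,45,0,0,0.2],
    [0,0,0,45,0,0,0.2],
    [0,0,0,18,0,0,0.2],
    [0,0,0,5,0,0,0.2],
    [0,0,0,0,0,0,0.2],
    [0,0,0,0,0,0,-0.2],
    [0,0,0,0,0,0,-1],
    [0,0,0,0,0,0,-1],
    [0,0,0,0,0,0,-1],
    [0,0,0,0,0,0,-1],
  ],
  force=40,
)

```text
time_s: 63.5
eef_pos: [0.6538, 0.0067, 0.0887]
ee_rot: [0.493, 0.507, -0.492, 0.508]
force: [-0.2, 0.8, 6.1]
grip_width: 0.284
```

Call:
send_rows(
  increments=[
    [0,0,0,0,0,-3,-1],
    [0,0,0,0,0,-4,-1],
    [0,0,0,0,0,-4,-1],
    [0,0,0,0,0,-3,-1],
    [0,0,0,0,0,0,-1],
    [0,0,0,-5,0,0,-1],
    [0,0,0,-20,0,0,-1],
    [0,0,0,-40,0,0,-1],
    [0,0,0,-30,0,0,-1],
    [0,0,0,0,0,0,-1],
    [0,0,0,0,0,0,-1],
  ],
)

```text
time_s: 64.88
eef_pos: [0.6517, 0.0209, 0.181]
ee_rot: [0.492, 0.508, -0.493, 0.507]
force: [-0.2, 0.3, -2.4]
grip_width: 0.282
```

Run:
```python
from h import *
f=grab_frame("wrist");save(f,"w22")
go((.437,.30,.185),6.8)
```

```text
t 64.92 tcp [0.6515 0.0208 0.1806] yaw 1.66 xaxis [-0.003  0.    -1.   ] F [-0.5  0.4 -2.5] w 0.279 q [-0.08  0.57  0.12  1.12  0.    1.46]
turn -0.0897 shift mm [  -3.7 -179.9 -302.7]
```

View pics/w22.png

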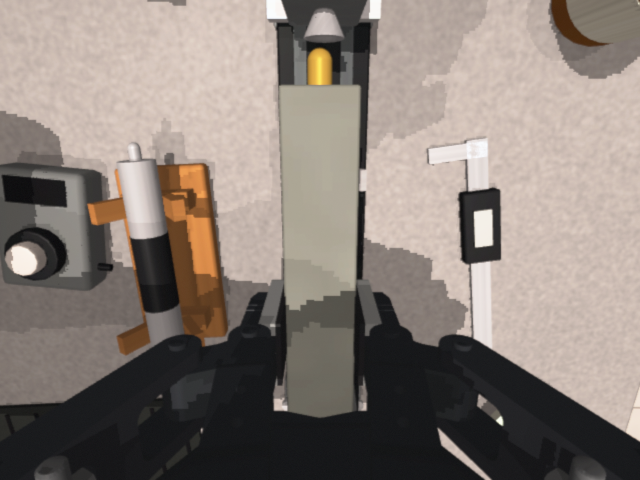

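View pics/q_top.png

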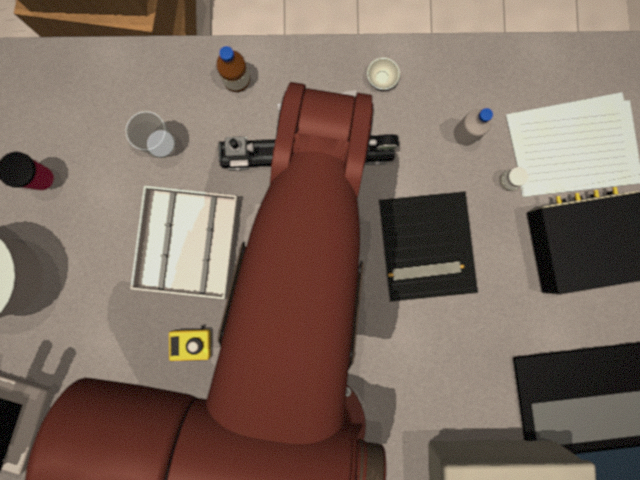

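Run:
```python
from h import *
go((.4366,.2988,.18),-6.76)
```

```text
t 64.92 tcp [0.6515 0.0208 0.1806] yaw 1.66 xaxis [-0.003  0.    -1.   ] F [-0.5  0.4 -2.5] w 0.279 q [-0.08  0.57  0.12  1.12  0.    1.46]
turn 0.147 shift mm [   1.3 -246.1 -250.8]
```

Call:
send_rows(
  increments=[
    [0.147,0,0,0,0,0,-1],
    [0,0,0,0,-30,-30,-1],
    [0,0,0,0,-38,-38,-1],
    [0,0,0,0,-38,-38,-1],
    [0,0,0,0,-38,-38,-1],
    [0,0,0,0,-38,-38,-1],
    [0,0,0,0,-34,-38,-1],
    [0,0,0,0,-30,-30.8,-1],
    [0,0,0,0,0,0,-1],
    [0,0,0,0,0,0,-1],
    [0,0,0,0,0,0,-1],
  ],
)

```text
time_s: 66.3
eef_pos: [0.4382, 0.2978, 0.1819]
ee_rot: [-0.529, -0.469, 0.529, -0.469]
force: [0.6, 0.0, -3.0]
grip_width: 0.282
```

Run:
```python
from h import *
f=grab_frame("wrist");save(f,"w23");W=cloud(f)
go((.4366,.2988,.18),-6.76)
for n,z0,z1 in(("rim",.042,.05),("teeth",.0215,.03)):
    p=selreg(W,.28,.6,.15,.45,z0,z1);rep(n,p)
# box-frame coordinates
c=np.array([.4366,.2998]);a=np.radians(-6.76);ex=np.array([np.cos(a),np.sin(a)]);ey=np.array([-np.sin(a),np.cos(a)])
p=selreg(W,.28,.6,.15,.45,.0205,.03);b=np.c_[(p[:,:2]-c)@ex,(p[:,:2]-c)@ey]
for s in(-1,1):
    for t in(-1,1):
        m=(abs(b[:,0]-s*.0375)<.015)&(abs(b[:,1]-t*.05)<.015)
        print("tooth",s,t,m.sum(),b[m].mean(0).round(4) if m.sum() else "")
p=selreg(W,.28,.6,.15,.45,.042,.05);b=np.c_[(p[:,:2]-c)@ex,(p[:,:2]-c)@ey];print("rim ext",np.percentile(b,0.5,axis=0),np.percentile(b,99.5,axis=0))
```

```text
t 66.35 tcp [0.4383 0.2978 0.182 ] yaw -6.84 xaxis [-0. -0. -1.] F [ 0.4 -0.6 -2.6] w 0.282 q [ 0.46  0.34 -0.25  0.98 -0.    2.15]
turn -0.0014 shift mm [ 2.  -1.8 -0.8]
rim 6773 mean [0.44   0.3531 0.044 ] rect [0.436  0.3054] [0.208  0.2462] 83.13 pc 83.64 min [0.3017 0.19   0.042 ] max [0.5699 0.4232 0.0465]
teeth 3981 mean [0.4357 0.3141 0.0257] rect [0.4351 0.2989] [0.2133 0.2389] 83.13 pc 83.78 min [0.3047 0.18   0.0215] max [0.566  0.4188 0.03  ]
tooth -1 -1 111 [-0.0387 -0.0497]
tooth -1 1 129 [-0.0383  0.0495]
tooth 1 -1 103 [ 0.036  -0.0493]
tooth 1 1 128 [0.0361 0.0497]
rim ext [-0.12382303 -0.09470966] [0.12140007 0.10945111]
```

View pics/w23.png

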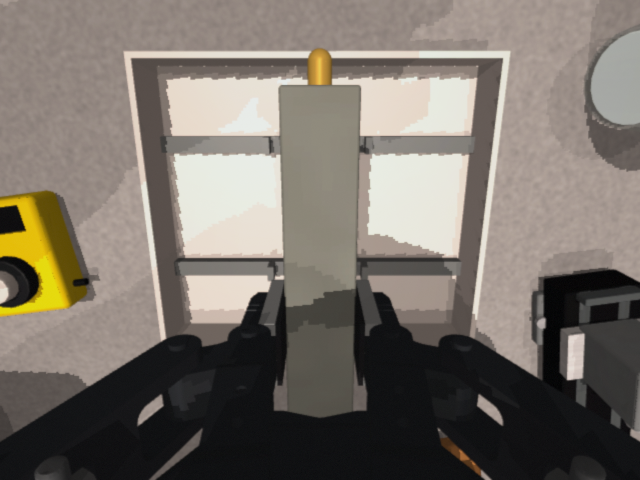

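Call:
send_rows(
  increments=[
    [0,0,0,40,-2.8,-0.5,-1],
    [0,0,0,45,0,0,-1],
    [0,0,0,35,0,0,-1],
    [0,0,0,15,0,0,-1],
    [0,0,0,5,0,0,-1],
    [0,0,0,0,0,0,-1],
    [0,0,0,0,0,0,-1],
  ],
)

```text
time_s: 67.22
eef_pos: [0.436, 0.2998, 0.0435]
ee_rot: [0.529, 0.469, -0.528, 0.47]
force: [0.5, 0.4, -3.0]
grip_width: 0.28
```

Run:
```python
from h import *
f=grab_frame("wrist");save(f,"w24")
go((.4356,.2985,.034),-6.76)
```

```text
t 67.28 tcp [0.4359 0.2998 0.0435] yaw -6.76 xaxis [ 0.002  0.001 -1.   ] F [ 0.4  0.2 -2.2] w 0.282 q [ 0.46  0.49 -0.43  0.65 -0.    2.15]
turn -0.0 shift mm [ 9.5 -0.1  1.3]
```

View pics/w24.png

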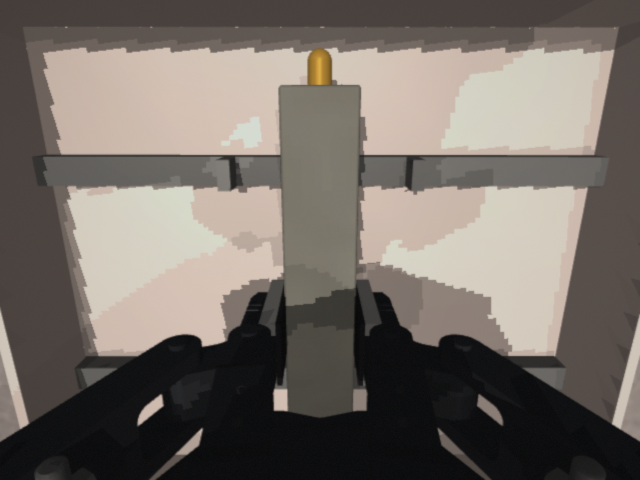

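Call:
send_rows(
  increments=[
    [0,0,0,4,0,0.5,-1],
    [0,0,0,4,0,0,-1],
    [0,0,0,1.5,0,0,-1],
    [0,0,0,0,0,0,-1],
    [0,0,0,0,0,0,-1],
  ],
)

```text
time_s: 67.9
eef_pos: [0.4351, 0.299, 0.033]
ee_rot: [0.529, 0.47, -0.529, 0.47]
force: [-0.3, -0.0, -3.0]
grip_width: 0.281
```

Call:
send_rows(
  increments=[
    [0,0,0,1,0,0,-1],
    [0,0,0,0,0,0,-1],
    [0,0,0,0,0,0,-1],
  ],
)

```text
time_s: 68.28
eef_pos: [0.435, 0.2989, 0.0319]
ee_rot: [0.529, 0.47, -0.529, 0.47]
force: [0.7, -0.2, -2.8]
grip_width: 0.281
```

Call:
send_rows(
  increments=[
    [0,0,0,1,0,0,-1],
    [0,0,0,0,0,0,-1],
    [0,0,0,0,0,0,-1],
  ],
)

```text
time_s: 68.65
eef_pos: [0.4351, 0.299, 0.031]
ee_rot: [0.529, 0.47, -0.529, 0.47]
force: [-0.7, -0.2, 0.1]
grip_width: 0.283
```

Call:
send_rows(
  increments=[
    [0,0,0,0.7,0,0,-1],
    [0,0,0,0,0,0,-1],
    [0,0,0,0,0,0,-1],
  ],
)

```text
time_s: 69.03
eef_pos: [0.4351, 0.2989, 0.0308]
ee_rot: [0.529, 0.47, -0.529, 0.47]
force: [-2.0, -3.1, 8.9]
grip_width: 0.281
```

Call:
send_rows(
  increments=[
    [0,0,0,0,0,0,-0.3],
    [0,0,0,0,0,0,-0.1],
    [0,0,0,0,0,0,0.1],
    [0,0,0,0,0,0,0.1],
    [0,0,0,-30,0,0,0.1],
    [0,0,0,-50,0,0,0.1],
    [0,0,0,-60,0,0,0.1],
    [0,0,0,-30,0,40,0.1],
    [0,0,0,0,0,40,0.1],
    [0,0,0,0,0,0,0.1],
    [0,0,0,0,0,0,0.1],
  ],
)

```text
time_s: 70.4
eef_pos: [0.4258, 0.2197, 0.2002]
ee_rot: [0.529, 0.47, -0.529, 0.469]
force: [1.0, -0.0, 0.1]
grip_width: 0.549
```

Run:
```python
from h import *
st()
f=grab_frame("wrist");save(f,"w25");W=cloud(f)
rep("bar",selreg(W,.36,.5,.2,.4,.035,.041))
f=grab_frame("scene");save(f,"s25");W=cloud(f)
rep("bar_s",selreg(W,.36,.5,.2,.4,.035,.041))
```

```text
t 70.4 tcp [0.4258 0.2197 0.2002] yaw -6.79 xaxis [ 0.  0. -1.] F [ 1.  -0.   0.1] w 0.549 q [ 0.32  0.23 -0.35  0.99  0.    2.01]
bar 7402 mean [0.4338 0.2975 0.0381] rect [0.4259 0.2748] [0.186  0.0637] 67.13 pc -7.54 min [0.3604 0.2    0.0354] max [0.454  0.3665 0.0409]
bar_s 328 mean [0.4383 0.2994 0.0384] rect [0.442  0.3156] [0.1957 0.0556] 71.64 pc -8.25 min [0.4147 0.2205 0.035 ] max [0.4993 0.3999 0.041 ]
```

View pics/w25.png

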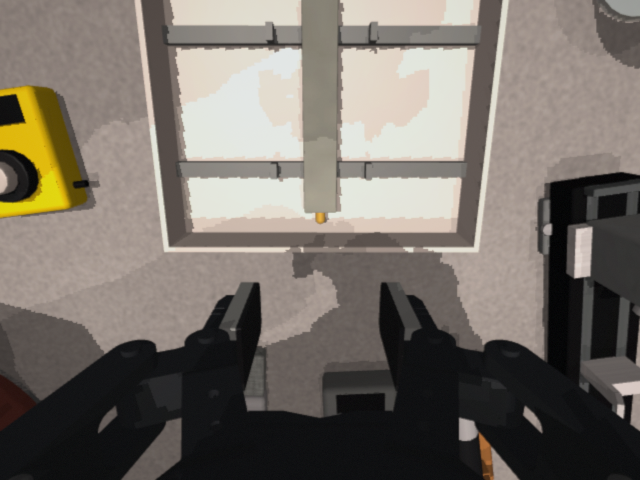

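View pics/s25.png

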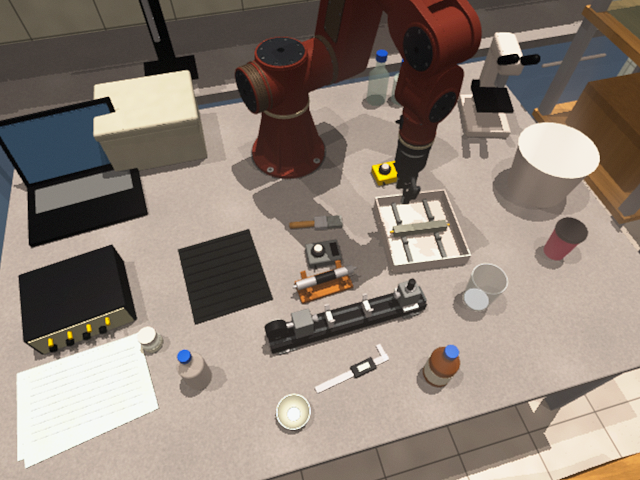

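```bash
python3 -c "
from workcell import *
print(close_job())"
```

```text
the job is handed in; nothing more can be done
None
```

I took a length reading of the reference rod and then of the only bar on the mat, and handed the job in at about 70 s of the 210 s allowed.

- **Bars:** Only the bar in the place nearest the robot was there (bar1). It was knocked about 45 mm during the run, so I found it again before picking it up.
- **Readings:** Each piece was laid in the saddles and the tailstock pushed to a hard stop at about 20 N. I then let go of the tailstock and pressed the grey record button fully down and released it. The tailstock knob was in the same place before and after each press, and the button sprang back up. During the bar's reading its top stood about 1 mm higher than when loaded, as it should when seated.
- **Last checks:** The bar lies flat in the middle bay of the curing box, with its top measured at about 38 mm against 39 mm expected. The rod is in both forks of its stand, and the mat is empty. The beaker and white wash bottle are standing, and the robot touches nothing.
- **Off-target:** The first button press went harder than needed, reaching 61 N at the fingertips. That is below the 120 N wrist limit, and no gripper body contact showed in the pictures. The second press was about 28 N.

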